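Put the honing pucks away and press everything home

ROBOT

A 7-joint arm with a two-finger parallel gripper is mounted at the origin on the work surface. World frame = base frame: x ahead of the robot, y to its left, z up, the work surface at z = 0. Lengths are in m, angles in rad, forces in N, time in s.
With the tool pointing down it reaches from about 0.35 to 0.9 m from the base axis. Payload 8.1 kg.
Tool frame: the origin (TCP) lies at the very end of the fingers, on their centre line; the grasp point (between the pads) lies 19 mm behind it (arm.grip_depth is the distance from the TCP to the grasp point, in m); x points along the fingers, z is the direction in which the jaws open and shut, and the axes are right-handed (so a half turn about x gives the same grasp; the last joint's range is limited). The gripper opens to 92 mm and grips with 3 to 60 N. Pads are 19 mm wide; open, the fingers measure 130 mm over their backs; the gripper's body (75 mm by 190 mm) begins 47 mm behind the grasp point.
Start: joints at [1.244, 0.434, 0.025, 1.573, -0.012, 1.134, -0.075], TCP at [0.139, -0.609, 0.227] pointing down, gripper open.
Joint ranges: [-2.62, 2.62], [-0.44, 2.09], [-1.27, 1.32], [0.08, 2.57], [-1.32, 4.46], [0.12, 2], [-2.74, 2.74]. Speed limits (rad/s): [2.22, 2.22, 3.01, 3.01, 3.14, 3.14, 3.14].

INTERFACE

Orientations are given as a rotation vector (axis times angle).
In Python, from cell import status, cams, arm gives the robot as it stands. The module is installed in compiled form; this text tells all that it offers.
- The arm moves only by the tool step_arm, never from a script. Its argument "rows" is a list of rows, each a list of 7 numbers: the gripper command: -1 is fully open, 1 is shut, values between are in proportion, then the shift along the tool's x, y, z as a fraction of full scale, then the turn, a rotation vector about the tool's x, y, z as a fraction of full scale. In form: [[grip, x, y, z, rx, ry, rz], ...]. A call has 1 to 12 rows; each row is the pose to reach, as a shift and turn from the pose commanded when the call began, along the tool's axes at that moment; what a row does not reach only later rows make up. Full scale, the value 1, is 80 cm for a shift and 60 degrees for a turn. A row lasts 1/12 s, in which the tool goes at most 41.7 mm and 7.16 degrees, less where a joint would pass 70% of its speed; a pose out of reach is approached as far as the arm can. A call with a number of a shift or a turn outside -1 to 1 is refused whole. A call with a gripper value outside its range is refused whole. The fingers move at their own pace and stop on an object; "newtons" is the grip in N (left out, the last holds). Time passes only in rows, so rows that repeat a pose let the fingers close. It gives the time, the measured TCP pose, the force and the opening at its end, in the units of the state.
- status.observe(): the state, without advancing time (a new reading comes with each control period).
- cams.get_image(name): name is "scene" or "top" or "wrist"; returns a dict with "pixels" (400x640x3 uint8, red, green, blue), "range_z" (400x640 float32, m along the optical axis (not along the pixel's ray), 0 where there is no reading), "camera_matrix" (3x3 intrinsics, pixels), "eye" and "attitude" of the camera in the world; the wrist camera has in their place "tool_from_camera" (4x4, takes a point from camera to tool coordinates, whose origin is the TCP and whose axes are the tool frame's). Camera axes: x right, y down, z forward; pixel columns grow to the right and rows downward; lengths in m; the calibration is good to about 2 mm. A picture is of the moment at which its call begins: read the wrist's pose just before it.
- arm.sign_off(): hands the job in, once; it reports no verdict.
The state is a dict: "clock": time; "joints": joint angles; "dq": joint speeds; "joint_efforts": joint torques, N m; "position": TCP position; "ee_rot": TCP orientation; "force": force on the tool from outside, world axes, zero at the start; "ft_torque": the same for the moment, N m; "width": opening from 0.0 (shut) to 1.0 (fully open).
Only numpy, scipy, OpenCV 4.12 (cv2) and the standard library are available. Lean on these libraries where they do the work, as an engineer would, in place of code of your own. Each camera call takes 0.05 s, during which the arm holds its last target.

TASK

Put the honing pucks that are out on the bench away: flip open the tub whose cap has the colour of the puck's knob, set the puck upright in it, press the puck itself down into the foam until it is fully home, and only then press the cap shut; never use the cap to force a puck down. The stones are brittle and the caps thin, so be gentle: no more than 40 N on either finger when gripping, and no more than 50 N when pressing a stone. In the end all four caps, also those of tubs with no puck to put away, must be pressed fully shut and nothing else on the bench disturbed.

Things in the scene. Friction and masses are not known exactly. Their poses are not given: they have to be found in the camera images.
- rack: fixed pine rack board, 120 x 400 mm, 16 mm thick with 12 mm high strips along its front and rear edges; origin under its centre, its y axis runs along the row of four tubs (spaced 90 mm), its -x side is the front. It turns up to 0.2 rad from start to start
- puck_red: loose honing puck: grey brittle stone disc 42 mm across and 12 mm thick, with an upright red cylindrical knob 26 mm across and 22 mm tall on it (34 mm high in all, 70 g); origin at the centre of the stone's underside, z up. May be absent
- tub_red: fixed open white tub, 64 (x) x 74 (y) mm, 50 mm high, walls 4 mm, red tag in front; origin: centre of its underside. Its black foam pad (top 28 mm above the origin) yields only to a firm push (about 8 N) and stays down. A puck set on it stands 12 mm proud of the rim; fully home, the puck's underside is 12 mm above this origin and its knob's top 4 mm below the rim
- lid_red: red flip cap of that tub: plate 68 x 74 x 5 mm with a thumb fin on top. Origin on the hinge axis at the tub's rear (+x) top edge, 34 mm behind the tub's centre; closed, the axes are parallel to the tub's: the plate reaches 68 mm along -x, underside at z = 0, and the fin stands on it from z = 5 to 29 mm, centred at x = -50 mm, 18 mm long in x and 12 mm thick in y
- cap_red (a joint): angle of that cap: 0 fully shut, grows as the front lifts and the cap swings up and to the rear; stop at 1.9 rad (leaning back). The hinge is stiff: it stays where it is left and needs about 5 N at the fin
- puck_yellow: loose honing puck: grey brittle stone disc 42 mm across and 12 mm thick, with an upright yellow cylindrical knob 26 mm across and 22 mm tall on it (34 mm high in all, 70 g); origin at the centre of the stone's underside, z up. May be absent
- tub_yellow: fixed open white tub, 64 (x) x 74 (y) mm, 50 mm high, walls 4 mm, yellow tag in front; origin: centre of its underside. Its black foam pad (top 28 mm above the origin) yields only to a firm push (about 8 N) and stays down. A puck set on it stands 12 mm proud of the rim; fully home, the puck's underside is 12 mm above this origin and its knob's top 4 mm below the rim
- lid_yellow: yellow flip cap of that tub: plate 68 x 74 x 5 mm with a thumb fin on top. Origin on the hinge axis at the tub's rear (+x) top edge, 34 mm behind the tub's centre; closed, the axes are parallel to the tub's: the plate reaches 68 mm along -x, underside at z = 0, and the fin stands on it from z = 5 to 29 mm, centred at x = -50 mm, 18 mm long in x and 12 mm thick in y
- cap_yellow (a joint): angle of that cap: 0 fully shut, grows as the front lifts and the cap swings up and to the rear; stop at 1.9 rad (leaning back). The hinge is stiff: it stays where it is left and needs about 5 N at the fin
- puck_green: loose honing puck: grey brittle stone disc 42 mm across and 12 mm thick, with an upright green cylindrical knob 26 mm across and 22 mm tall on it (34 mm high in all, 70 g); origin at the centre of the stone's underside, z up. May be absent
- tub_green: fixed open white tub, 64 (x) x 74 (y) mm, 50 mm high, walls 4 mm, green tag in front; origin: centre of its underside. Its black foam pad (top 28 mm above the origin) yields only to a firm push (about 8 N) and stays down. A puck set on it stands 12 mm proud of the rim; fully home, the puck's underside is 12 mm above this origin and its knob's top 4 mm below the rim
- lid_green: green flip cap of that tub: plate 68 x 74 x 5 mm with a thumb fin on top. Origin on the hinge axis at the tub's rear (+x) top edge, 34 mm behind the tub's centre; closed, the axes are parallel to the tub's: the plate reaches 68 mm along -x, underside at z = 0, and the fin stands on it from z = 5 to 29 mm, centred at x = -50 mm, 18 mm long in x and 12 mm thick in y
- cap_green (a joint): angle of that cap: 0 fully shut, grows as the front lifts and the cap swings up and to the rear; stop at 1.9 rad (leaning back). The hinge is stiff: it stays where it is left and needs about 5 N at the fin
- puck_blue: loose honing puck: grey brittle stone disc 42 mm across and 12 mm thick, with an upright blue cylindrical knob 26 mm across and 22 mm tall on it (34 mm high in all, 70 g); origin at the centre of the stone's underside, z up. May be absent
- tub_blue: fixed open white tub, 64 (x) x 74 (y) mm, 50 mm high, walls 4 mm, blue tag in front; origin: centre of its underside. Its black foam pad (top 28 mm above the origin) yields only to a firm push (about 8 N) and stays down. A puck set on it stands 12 mm proud of the rim; fully home, the puck's underside is 12 mm above this origin and its knob's top 4 mm below the rim
- lid_blue: blue flip cap of that tub: plate 68 x 74 x 5 mm with a thumb fin on top. Origin on the hinge axis at the tub's rear (+x) top edge, 34 mm behind the tub's centre; closed, the axes are parallel to the tub's: the plate reaches 68 mm along -x, underside at z = 0, and the fin stands on it from z = 5 to 29 mm, centred at x = -50 mm, 18 mm long in x and 12 mm thick in y
- cap_blue (a joint): angle of that cap: 0 fully shut, grows as the front lifts and the cap swings up and to the rear; stop at 1.9 rad (leaning back). The hinge is stiff: it stays where it is left and needs about 5 N at the fin
- glue: white glue bottle, 72 mm across, 200 mm high, bystander; origin at the centre of its underside
- tin: steel can, 70 mm across, 80 mm high, bystander; origin at the centre of its underside
- chisel: wood chisel lying flat, 230 mm long, bystander; origin near its middle
- beam: pine block 70 x 300 x 50 mm with nails standing in it, bystander; origin under its centre
- offcut: pine offcut 100 x 45 x 18 mm lying flat, bystander; origin under its centre
Things that resemble listed ones, but are neither listed nor needed, are in the scene too. What is shaped like the puck_red but purple or turquoise is not meant.

How it is judged:
By the outcome, as a careful person would: the job done as asked, in the order asked, and still so for the second after the job is handed in, with the robot touching nothing.
Of puck_red, puck_yellow, puck_green, puck_blue only 2 to 3 are there at a start; the rules pass over those that are not, and their reading is None.
At some moment in a run one of puck_red, puck_yellow, puck_green, puck_blue may be knocked a few centimetres aside while the robot is not near it.
It also fails if it takes over 210 s, if anything falls off the work surface, if the arm or the gripper's body presses on something with over 40 N, if the wrist force passes 120 N, or if a joint passes its speed limit or range.

## Working session

There is one attempt and no reset: what is moved stays moved. The work goes in short steps, Python scripts to look and compute and a tool call to move; the robot and the scene stay as the last step left them, time stands still between calls to the robot, and variables do not carry over. Pictures are saved under pics/ and viewed, and the job is handed in when it is done.

Besides the shell and the picture viewer there is one more tool, called after "Emit:" in YAML: its name, and indented under it one key for each argument. step_arm: Moves the arm, as the interface text tells. Its arguments: {"type":"object","properties":{"rows":{"type":"array","items":{"type":"array","items":{"type":"number"}}},"newtons":{"type":"number"}},"required":["rows"]}

```bash
mkdir -p pics; ls; cat > h.py <<'E'
import numpy as np, cv2
from cell import status, cams, arm
from scipy.spatial.transform import Rotation as R
def snap(name,fn):
    s=status.observe(); im=cams.get_image(name)
    cv2.imwrite('pics/'+fn,cv2.cvtColor(im['pixels'],cv2.COLOR_RGB2BGR)); np.savez('/tmp/'+fn+'.npz',**{k:v for k,v in im.items()})
    return s,im
def campose(s,im):
    if 'eye' in im:
        a=np.array(im['attitude'],float); 
        Rm=a if a.shape==(3,3) else R.from_rotvec(a).as_matrix()
        return Rm,np.array(im['eye'])
    T=np.array(im['tool_from_camera']); Rt=R.from_rotvec(s['ee_rot']).as_matrix()
    return Rt@T[:3,:3], Rt@T[:3,3]+np.array(s['position'])
def cloud(s,im):
    Rm,t=campose(s,im); K=np.array(im['camera_matrix']); z=im['range_z']
    v,u=np.mgrid[:z.shape[0],:z.shape[1]]
    P=np.stack([(u-K[0,2])/K[0,0]*z,(v-K[1,2])/K[1,1]*z,z],-1)
    P=P@Rm.T+t; P[z==0]=np.nan
    return P
E
python3 - <<'E'
from h import *
print(status.observe())
for n in ['scene','top','wrist']:
    s,im=snap(n,n+'0.png'); print(n,im['camera_matrix'],im.get('eye'),im.get('attitude'),im.get('tool_from_camera'))
E
```

```text
pics
{'clock': 0.0, 'joints': array([ 1.24440338,  0.43521176,  0.02497317,  1.57413295, -0.01160607,
        1.13396342, -0.07514375]), 'dq': array([ 9.82068888e-04, -1.13361741e-03, -1.85925416e-04, -6.11549545e-04,
        7.79578564e-05, -6.80137078e-04,  8.54648893e-04]), 'joint_efforts': array([-7.70079059e-04, -6.67854953e+01,  9.83990729e-01, -3.14466476e+01,
       -6.06498937e-02,  4.29469091e-02,  1.56962637e-04]), 'position': array([ 0.1385358 , -0.60892021,  0.22593806]), 'ee_rot': array([ 1.04378574,  1.30807936, -1.04233333]), 'force': array([-0.29556557, -0.13330855, -0.73065396]), 'ft_torque': array([-0.0052852 ,  0.00259565,  0.00426797]), 'width': 0.9972624082715649}
scene [[415.68153896   0.         319.82788047]
 [  0.         415.68153896 203.87121322]
 [  0.           0.           1.        ]] [ 1.23309159 -0.2941291   0.90578794] [-2.10791449 -1.3194063   0.49574876] None
top [[501.45744134   0.         319.60730755]
 [  0.         501.45744134 207.4455779 ]
 [  0.           0.           1.        ]] [0.47766319 0.00692487 1.45555479] [-2.1402253   2.19784013 -0.10140123] None
wrist [[307.12600168   0.         320.39466237]
 [  0.         307.12600168 203.16191795]
 [  0.           0.           1.        ]] None None [[-2.09733446e-04 -2.57003460e-01  9.66410460e-01 -1.58338618e-01]
 [ 1.95316222e-04 -9.66410473e-01 -2.57003421e-01  6.85991555e-02]
 [ 9.99999959e-01  1.34853427e-04  2.52885544e-04  6.32284347e-04]
 [ 0.00000000e+00  0.00000000e+00  0.00000000e+00  1.00000000e+00]]
```

View pics/scene0.png

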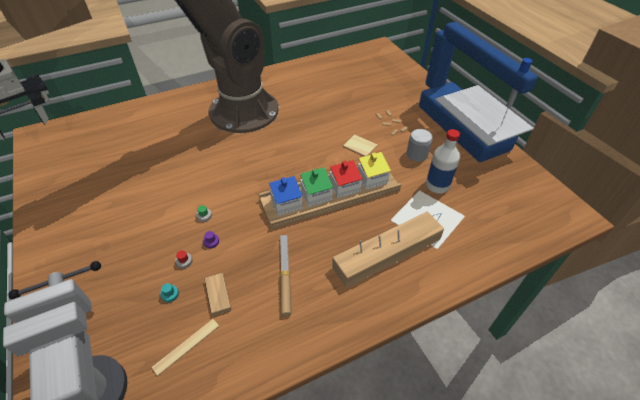

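View pics/top0.png

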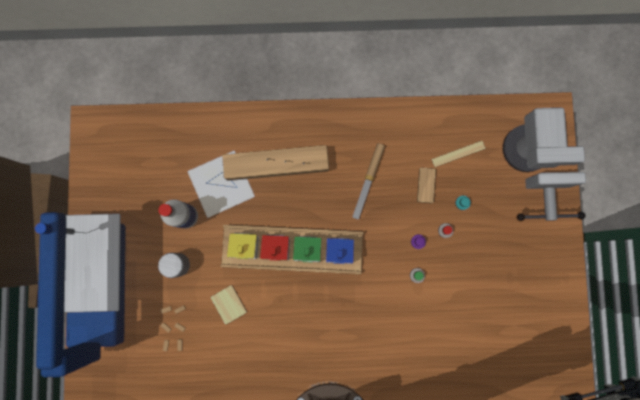

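View pics/wrist0.png

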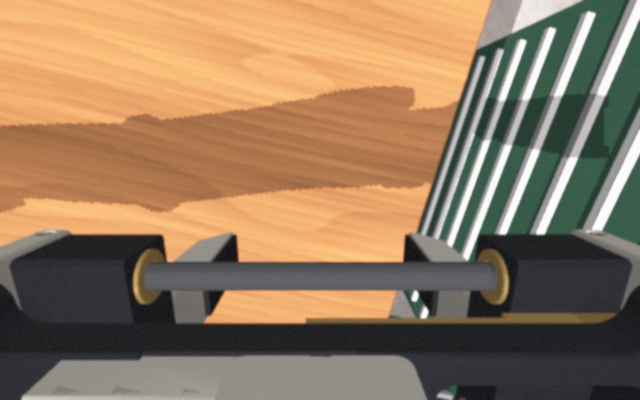

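```bash
cat >> h.py <<'E'
def load(fn): 
    d=np.load('/tmp/'+fn+'.npz'); return {k:d[k] for k in d.files}
RNG={'red':[((0,120,70),(6,255,255)),((174,120,70),(180,255,255))],'yellow':[((22,120,90),(34,255,255))],'green':[((55,90,40),(78,255,255))],'teal':[((79,90,40),(98,255,255))],'blue':[((105,120,60),(125,255,255))],'purple':[((126,80,40),(160,255,255))]}
def mask(im,c):
    h=cv2.cvtColor(im['pixels'],cv2.COLOR_RGB2HSV); m=0
    for a,b in RNG[c]: m=m|cv2.inRange(h,a,b)
    return m
E
python3 - <<'E'
from h import *
for n in ['scene','top']:
    im=load(n+'0.png'); P=cloud(None,im)
    print(n)
    for c in RNG:
        k,l,st,cen=cv2.connectedComponentsWithStats(mask(im,c))
        for i in range(1,k):
            if st[i,4]>25:
                Q=P[l==i]; Q=Q[~np.isnan(Q[:,0])]
                if len(Q): print(c,st[i].tolist(),cen[i].round(1),np.median(Q,0).round(3),'zmax',Q[:,2].max().round(3))
    z=P[...,2]; print('table z',np.nanmedian(z[260:380,220:300] if n=='top' else z[100:130,100:180]))
im=load('scene0.png')['pixels'][:,:,::-1]
a=cv2.resize(im[195:310,150:240],None,fx=4,fy=4,interpolation=cv2.INTER_CUBIC)
b=cv2.resize(im[140:230,250:405],None,fx=4,fy=4,interpolation=cv2.INTER_CUBIC)
cv2.imwrite('pics/c1.png',a);cv2.imwrite('pics/c2.png',b)
E
```

```text
scene
red [447, 129, 13, 12, 129] [452.7 134.4] [0.611 0.4   0.201] zmax 0.206
red [330, 160, 32, 26, 538] [345.7 172.4] [0.509 0.137 0.081] zmax 0.111
red [176, 250, 12, 13, 110] [181.7 256. ] [ 0.551 -0.349  0.034] zmax 0.039
yellow [359, 152, 32, 26, 525] [374.4 164.1] [0.516 0.226 0.083] zmax 0.114
green [239, 0, 194, 66, 5310] [335.3  26.4] [-0.503  0.612 -0.039] zmax 0.093
green [438, 0, 165, 131, 2063] [540.9  72.9] [0.381 1.101 0.053] zmax 0.091
green [606, 0, 34, 15, 271] [627.7   4.8] [-0.076  2.18  -0.069] zmax -0.024
green [430, 14, 17, 32, 116] [437.6  25.9] [-0.322  1.1   -0.042] zmax 0.011
green [13, 44, 133, 75, 3692] [89.2 79.1] [-0.502 -0.477 -0.021] zmax 0.092
green [453, 49, 59, 52, 578] [481.6  74. ] [ 0.044  1.1   -0.124] zmax -0.089
green [448, 68, 26, 21, 168] [458.5  78.9] [-0.092  1.101 -0.218] zmax -0.187
green [513, 93, 30, 29, 251] [527.  107.3] [ 0.321  1.101 -0.123] zmax -0.089
green [0, 95, 28, 14, 110] [ 14.9 101.8] [-0.501 -0.761 -0.044] zmax -0.028
green [0, 109, 41, 24, 498] [ 17.8 120.1] [-0.502 -0.792 -0.123] zmax -0.087
green [520, 132, 10, 9, 2
[... 1777 characters left out ...]
 49] [418.3 275.2] [ 0.419 -0.261  0.032] zmax 0.037
green [593, 306, 11, 83, 305] [598.3 348.3] [ 0.097 -1.049 -0.532] zmax -0.508
green [608, 310, 11, 74, 356] [612.8 347. ] [ 0.118 -1.049 -0.432] zmax -0.403
green [624, 314, 11, 63, 386] [628.8 344.3] [ 0.145 -1.049 -0.332] zmax -0.304
teal [456, 196, 14, 13, 141] [462.7 202.2] [ 0.622 -0.399  0.023] zmax 0.04
blue [35, 213, 31, 165, 3004] [ 47.6 297.4] [0.4   0.641 0.293] zmax 0.329
blue [327, 239, 26, 24, 581] [339.6 250.2] [ 0.494 -0.04   0.08 ] zmax 0.113
blue [67, 312, 50, 36, 1538] [ 90.8 328. ] [0.301 0.642 0.069] zmax 0.147
purple [411, 235, 15, 14, 161] [418.  241.4] [ 0.514 -0.266  0.014] zmax 0.04
table z -0.0006265930075810555
```

View pics/c1.png

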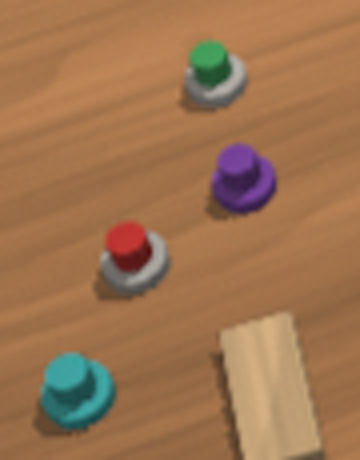

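View pics/c2.png

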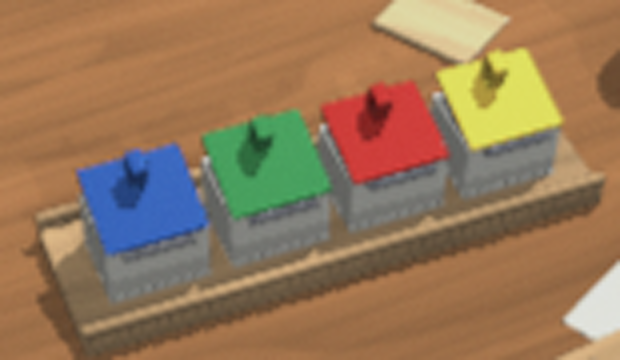

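```bash
python3 - <<'E'
from h import *
for n in ['top','scene']:
    im=load(n+'0.png'); P=cloud(None,im)
    for c,y in [('yellow',.227),('red',.138),('green',.048),('blue',-.04)]:
        m=cv2.erode(mask(im,c),np.ones((3,3)))>0
        Q=P[m]; Q=Q[(abs(Q[:,1]-y)<.05)&(abs(Q[:,0]-.5)<.08)]
        A=np.c_[Q[:,:2],np.ones(len(Q))]; w=np.ones(len(Q),bool)
        for _ in range(8):
            x=np.linalg.lstsq(A[w],Q[w,2],rcond=None)[0]; r=Q[:,2]-A@x; w=abs(r)<.004
        f=Q[r>.012]
        print(n,c,'slope',x[:2].round(3),'n',w.sum(),len(Q),'cen',Q[w].mean(0).round(4),'x',Q[w,0].min().round(3),Q[w,0].max().round(3),'z',Q[w,2].min().round(3),Q[w,2].max().round(3),'fin',f.mean(0).round(4) if len(f) else 0,len(f))
    # rack
E
```

```text
top yellow slope [-0.291  0.022] n 421 547 cen [0.5149 0.2279 0.0792] x 0.482 0.546 z 0.068 0.091 fin [0.5033 0.2285 0.1049] 36
top red slope [-0.27   0.017] n 437 553 cen [0.5081 0.1387 0.0782] x 0.477 0.539 z 0.067 0.089 fin [0.4961 0.1393 0.1046] 35
top green slope [-0.33   0.034] n 365 470 cen [0.5031 0.0487 0.0807] x 0.474 0.531 z 0.069 0.093 fin [0.4925 0.0497 0.1083] 33
top blue slope [-0.299  0.018] n 377 482 cen [ 0.4948 -0.0414  0.079 ] x 0.464 0.523 z 0.067 0.09 fin [ 0.4839 -0.0396  0.1071] 31
scene yellow slope [-0.288  0.016] n 359 413 cen [0.5186 0.2281 0.0819] x 0.485 0.549 z 0.071 0.093 fin [0.5095 0.2274 0.1054] 27
scene red slope [-0.247  0.022] n 378 426 cen [0.5117 0.1378 0.0811] x 0.479 0.542 z 0.073 0.091 fin [0.5018 0.1384 0.1049] 28
scene green slope [-0.329  0.019] n 394 449 cen [0.5063 0.0483 0.083 ] x 0.474 0.536 z 0.073 0.096 fin [0.4981 0.0485 0.1075] 27
scene blue slope [-0.284  0.02 ] n 415 465 cen [ 0.4987 -0.0415  0.0819] x 0.467 0.527 z 0.072 0.092 fin [ 0.4901 -0.041   0.1058] 26
```

```bash
cat >> h.py <<'E'
YAW=-0.0745
def down(yaw=YAW,pitch=0.):
    # z_tool = +Y rotated by yaw; x_tool down; pitch>0 tilts fingertips toward +x(rack)
    z=np.array([-np.sin(yaw),np.cos(yaw),0]); xr=np.array([np.cos(yaw),np.sin(yaw),0])
    x=-np.array([0,0,1])*np.cos(pitch)+xr*np.sin(pitch); y=np.cross(z,x)
    return np.c_[x,y,z]
def plan(pos,Rt=None,base=None):
    s=status.observe(); R0=R.from_rotvec(s['ee_rot']).as_matrix(); p0=np.array(s['position']) if base is None else np.array(base)
    if Rt is None: Rt=R0
    d=R0.T@(np.array(pos)-p0)/0.8; w=R.from_matrix(R0.T@Rt).as_rotvec()/np.radians(60)
    print('from',p0.round(4),'shift',d.round(4).tolist(),'turn',w.round(4).tolist(),'force',np.round(s['force'],1),'w',round(s['width'],3),'t',round(s['clock'],2))
E
python3 - <<'E'
from h import *
s=status.observe(); print(R.from_rotvec(s['ee_rot']).as_matrix().round(3))
print(down().round(3))
plan([.43,-.30,.30],down())
E
```

```text
[[-0.     0.975  0.222]
 [ 0.001  0.222 -0.975]
 [-1.    -0.    -0.001]]
[[ 0.    -0.997  0.074]
 [ 0.     0.074  0.997]
 [-1.     0.     0.   ]]
from [ 0.1386 -0.6091  0.2261] shift [-0.0921, 0.4409, -0.296] turn [-2.7152, -0.0004, -0.0016] force [0.1 0.7 0.9] w 0.998 t 0.15
```

```bash
cat >> h.py <<'E'
def down(yaw=YAW,pitch=0.):
    z=-np.array([-np.sin(yaw),np.cos(yaw),0]); xr=np.array([np.cos(yaw),np.sin(yaw),0])
    x=-np.array([0,0,1])*np.cos(pitch)+xr*np.sin(pitch); y=np.cross(z,x)
    return np.c_[x,y,z]
E
python3 - <<'E'
from h import *
plan([.40,-.30,.30],down())
E
```

```text
from [ 0.1386 -0.6091  0.2261] shift [-0.092, 0.4043, -0.3043] turn [0.2848, -0.0011, 0.0003] force [0.1 0.7 0.9] w 0.998 t 0.15
```

Emit:
step_arm:
  rows:
    - [-1, -0.092, 0.404, -0.304, 0.285, 0, 0]
    - [-1, -0.092, 0.404, -0.304, 0.285, 0, 0]
    - [-1, -0.092, 0.404, -0.304, 0.285, 0, 0]
    - [-1, -0.092, 0.404, -0.304, 0.285, 0, 0]
    - [-1, -0.092, 0.404, -0.304, 0.285, 0, 0]
    - [-1, -0.092, 0.404, -0.304, 0.285, 0, 0]
    - [-1, -0.092, 0.404, -0.304, 0.285, 0, 0]
    - [-1, -0.092, 0.404, -0.304, 0.285, 0, 0]
    - [-1, -0.092, 0.404, -0.304, 0.285, 0, 0]
    - [-1, -0.092, 0.404, -0.304, 0.285, 0, 0]
    - [-1, -0.092, 0.404, -0.304, 0.285, 0, 0]
    - [-1, -0.092, 0.404, -0.304, 0.285, 0, 0]
  newtons: 15

```text
clock: 1.15
position: [0.4014, -0.2987, 0.3005]
ee_rot: [1.261, 1.175, -1.26]
force: [0.1, 0.0, -0.7]
width: 0.998
```

```bash
python3 - <<'E'
from h import *
s,im=snap('wrist','w1.png'); P=cloud(s,im); print(s['position'],s['joints'].round(2))
for c in RNG:
        k,l,st,cen=cv2.connectedComponentsWithStats(mask(im,c))
        for i in range(1,k):
            if st[i,4]>60:
                Q=P[l==i]; Q=Q[~np.isnan(Q[:,0])]
                if len(Q): print(c,st[i].tolist(),cen[i].round(1),np.median(Q,0).round(3),'zmax',Q[:,2].max().round(3))
plan([.44,0.058,.30],down())
plan([.39,0.058,.25],down())
E
```

```text
[ 0.40135365 -0.29865212  0.30052968] [ 0.63  0.18 -0.12  1.75  0.02  1.21 -1.13]
red [343, 48, 20, 22, 347] [352.6  58.7] [ 0.544 -0.351  0.034] zmax 0.037
green [612, 87, 28, 146, 412] [626.5 156.6] [ 0.341 -1.051 -0.302] zmax -0.295
green [0, 88, 56, 56, 3025] [ 27.  114.9] [0.501 0.04  0.083] zmax 0.114
green [286, 153, 17, 18, 240] [294.  161.4] [ 0.42  -0.264  0.034] zmax 0.037
green [630, 190, 10, 54, 283] [636.1 223.3] [ 0.174 -1.051 -0.249] zmax -0.231
teal [376, 0, 29, 11, 228] [389.2   4. ] [ 0.61  -0.402  0.013] zmax 0.019
blue [67, 88, 65, 57, 3504] [ 99. 116.] [ 0.494 -0.046  0.081] zmax 0.112
purple [279, 74, 30, 32, 755] [293.8  89.4] [ 0.513 -0.272  0.014] zmax 0.037
from [ 0.3999 -0.3003  0.3002] shift [0.0001, 0.0172, -0.4503] turn [0.0013, 0.0002, 0.0004] force [-0.5 -1.  -0.4] w 1.001 t 1.2
from [ 0.3999 -0.3003  0.3002] shift [0.0627, -0.0451, -0.4458] turn [0.0013, 0.0002, 0.0004] force [-0.5 -1.  -0.4] w 1.001 t 1.2
```

View pics/w1.png

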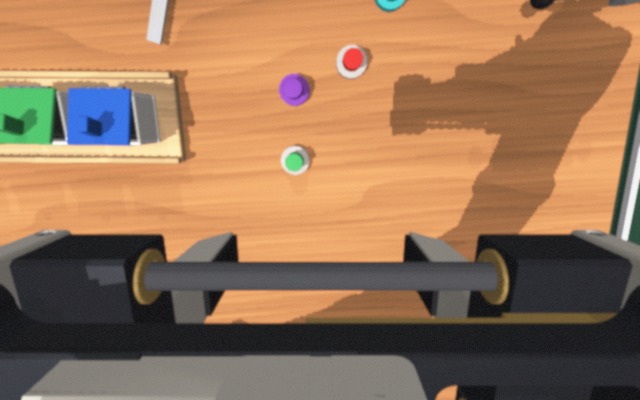

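Emit:
step_arm:
  rows:
    - [0.5, 0, -0.04, -0.49, 0, 0, 0]
    - [0.5, 0, -0.04, -0.49, 0, 0, 0]
    - [0.5, 0, -0.04, -0.49, 0, 0, 0]
    - [0.5, 0, -0.04, -0.49, 0, 0, 0]
    - [1, 0, -0.04, -0.49, 0, 0, 0]
    - [1, 0, -0.04, -0.49, 0, 0, 0]
    - [1, 0, -0.04, -0.49, 0, 0, 0]
    - [1, 0, -0.04, -0.49, 0, 0, 0]
    - [1, 0, -0.04, -0.49, 0, 0, 0]
    - [1, 0, -0.04, -0.49, 0, 0, 0]
    - [1, 0, -0.04, -0.49, 0, 0, 0]
    - [1, 0, -0.04, -0.49, 0, 0, 0]

```text
clock: 2.2
position: [0.3973, 0.0919, 0.3]
ee_rot: [1.263, 1.173, -1.265]
force: [1.1, 0.0, -0.3]
width: 0.178
```

```bash
cat >> h.py <<'E'
def caps(s,im,cols=('yellow','red','green','blue')):
    P=cloud(s,im); out={}
    for c in cols:
        k,l,st,cen=cv2.connectedComponentsWithStats(mask(im,c)); i=1+np.argmax(st[1:,4])
        m=cv2.erode((l==i).astype(np.uint8),np.ones((3,3)))>0
        Q=P[m]; Q=Q[~np.isnan(Q[:,0])]
        A=np.c_[Q[:,:2],np.ones(len(Q))]; w=Q[:,2]<np.median(Q[:,2])+.012
        for _ in range(10):
            x=np.linalg.lstsq(A[w],Q[w,2],rcond=None)[0]; r=Q[:,2]-A@x; w=abs(r)<.003
        f=Q[r>.015]; q=Q[w]; mid=lambda a:(np.percentile(a,1)+np.percentile(a,99))/2
        rx=np.array([np.cos(YAW),np.sin(YAW)]); ry=np.array([-np.sin(YAW),np.cos(YAW)])
        u=q[:,:2]@rx; v=q[:,:2]@ry; C=mid(u)*rx+mid(v)*ry
        print(c,'slope',x[:2].round(3),len(q),'cen',C.round(4),'u',np.percentile(u,[1,99]).round(4),'v',np.percentile(v,[1,99]).round(4),'z',np.percentile(q[:,2],[1,99]).round(4),'fin',f.mean(0).round(4) if len(f) else 0,f[:,2].max().round(4) if len(f) else 0)
E
python3 - <<'E'
from h import *
s,im=snap('wrist','w2.png'); print(s['position'],s['joints'].round(2),s['width'])
caps(s,im)
E
```

```text
[0.39725405 0.09186538 0.29995878] [ 0.15  0.05 -0.52  1.91  0.03  1.19 -2.03] 0.17765217724297014
yellow slope [-0.29   0.022] 3081 cen [0.516  0.2273] u [0.4674 0.5278] v [0.2297 0.3005] z [0.0718 0.0905] fin [0.5049 0.2268 0.1075] 0.1122
red slope [-0.257  0.018] 3246 cen [0.5072 0.1382] u [0.4641 0.5268] v [0.1404 0.2108] z [0.0719 0.0891] fin [0.4967 0.1378 0.1068] 0.1106
green slope [-0.345  0.026] 2953 cen [0.502  0.0484] u [0.4674 0.5267] v [0.0517 0.1196] z [0.0724 0.0936] fin [0.493  0.0493 0.1099] 0.1143
blue slope [-0.298  0.023] 3001 cen [ 0.4948 -0.0407] u [0.4663 0.5267] v [-0.0382  0.0306] z [0.072 0.091] fin [ 0.4849 -0.0394  0.1077] 0.1122
```

View pics/w2.png

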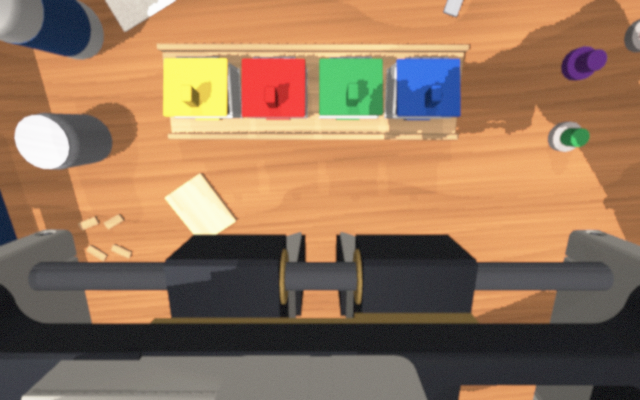

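```bash
cat >> h.py <<'E'
RX=np.array([np.cos(YAW),np.sin(YAW)]); RY=np.array([-np.sin(YAW),np.cos(YAW)])
V=dict(yellow=.2656,red=.1756,green=.0856,blue=-.0044); HU=.528; TU=.494
def W(u,v,z): return np.r_[u*RX+v*RY,z]
def where():
    s=status.observe(); p=s['position']; print('uvz',(p[:2]@RX).round(4),(p[:2]@RY).round(4),p[2].round(4),'F uvz',(s['force'][:2]@RX).round(1),(s['force'][:2]@RY).round(1),s['force'][2].round(1),'w',s['width'].round(3),'t',s['clock'].round(2),'j',s['joints'].round(2))
E
python3 - <<'E'
from h import *
where(); plan(W(.435,V['green'],.15),down()); plan(W(.45,V['green'],.1),down())
E
```

```text
Traceback (most recent call last):
  File "h.py", line 60, in where
    s=status.observe(); p=s['position']; print('uvz',(p[:2]@RX).round(4),(p[:2]@RY).round(4),p[2].round(4),'F uvz',(s['force'][:2]@RX).round(1),(s['force'][:2]@RY).round(1),s['force'][2].round(1),'w',s['width'].round(3),'t',s['clock'].round(2),'j',s['joints'].round(2))
                                                                                                                                                                                                        ^^^^^^^^^^^^^^^^
AttributeError: 'float' object has no attribute 'round'
```

```bash
sed -i "s/s\['width'\].round(3),'t',s\['clock'\].round(2)/round(s['width'],3),'t',round(s['clock'],2)/" h.py
python3 - <<'E'
from h import *
where(); plan(W(.43,V['green'],.15),down()); plan(W(.445,V['green'],.1),down())
E
```

```text
uvz 0.3895 0.1202 0.2999 F uvz 0.3 -0.2 0.9 w 0.132 t 2.25 j [ 0.15  0.05 -0.52  1.91  0.03  1.19 -2.03]
from [0.3974 0.0908 0.2999] shift [0.1874, 0.0509, 0.0429] turn [-0.0023, 0.0009, 0.0008] force [ 0.3 -0.3  0.9] w 0.132 t 2.25
from [0.3974 0.0908 0.2999] shift [0.2499, 0.0697, 0.0428] turn [-0.0023, 0.0009, 0.0008] force [ 0.3 -0.3  0.9] w 0.132 t 2.25
```

Emit:
step_arm:
  rows:
    - [1, 0.187, 0.051, 0.043, 0, 0, 0]
    - [1, 0.187, 0.051, 0.043, 0, 0, 0]
    - [1, 0.187, 0.051, 0.043, 0, 0, 0]
    - [1, 0.187, 0.051, 0.043, 0, 0, 0]
    - [1, 0.187, 0.051, 0.043, 0, 0, 0]
    - [1, 0.187, 0.051, 0.043, 0, 0, 0]
    - [1, 0.25, 0.07, 0.043, 0, 0, 0]
    - [1, 0.25, 0.07, 0.043, 0, 0, 0]
    - [1, 0.25, 0.07, 0.043, 0, 0, 0]
    - [1, 0.25, 0.07, 0.043, 0, 0, 0]

```text
clock: 3.08
position: [0.4506, 0.0543, 0.1018]
ee_rot: [1.264, 1.173, -1.264]
force: [-0.0, 0.3, 0.6]
width: 0.007
```

```bash
python3 - <<'E'
from h import *
where();s,im=snap('wrist','w3.png')
E
```

```text
uvz 0.4453 0.0877 0.1018 F uvz -0.1 0.3 0.6 w 0.007 t 3.08 j [ 0.12  0.36 -0.44  2.1   0.23  0.73 -2.12]
```

View pics/w3.png

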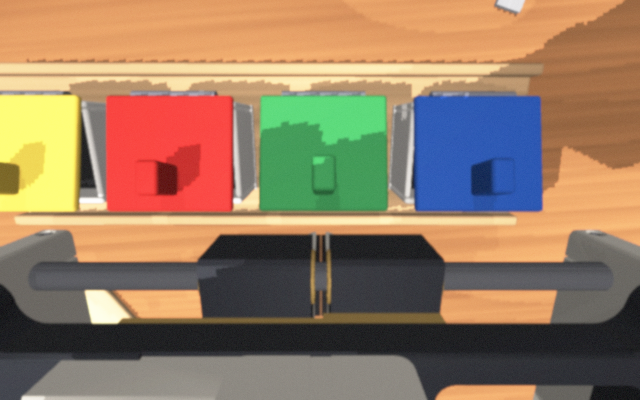

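Emit:
step_arm:
  rows:
    - [1, 0, 0.028, 0, 0, 0, 0]
    - [1, 0, 0.028, 0, 0, 0, 0]
    - [1, -0.004, 0.032, 0, 0, 0, 0]
    - [1, -0.008, 0.036, 0, 0, 0, 0]
    - [1, -0.012, 0.04, 0, 0, 0, 0]
    - [1, -0.015, 0.043, 0, 0, 0, 0]
    - [1, -0.02, 0.05, 0, 0, 0, 0]
    - [1, -0.024, 0.056, 0, 0, 0, 0]
    - [1, -0.028, 0.062, 0, 0, 0, 0]
    - [1, -0.032, 0.069, 0, 0, 0, 0]
    - [1, -0.032, 0.069, 0, 0, 0, 0]

```text
clock: 4.05
position: [0.5071, 0.0501, 0.1273]
ee_rot: [1.266, 1.171, -1.262]
force: [-2.3, 0.5, 5.4]
width: 0.004
```

```bash
python3 - <<'E'
from h import *
where();s,im=snap('wrist','w4.png'); caps(s,im,['green'])
E
```

```text
uvz 0.502 0.0877 0.1273 F uvz -2.3 0.3 5.4 w 0.004 t 4.05 j [ 0.13  0.4  -0.44  1.95  0.22  0.84 -2.07]
green slope [-1.333  0.102] 4988 cen [0.5222 0.0467] u [0.5043 0.5303] v [0.0508 0.1201] z [0.0721 0.1072] fin [0.5248 0.0464 0.1254] 0.1319
```

View pics/w4.png

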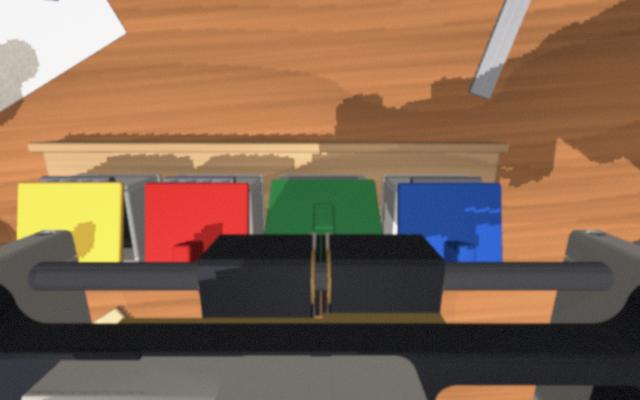

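Emit:
step_arm:
  rows:
    - [1, -0.03, 0, 0, 0, 0, 0]
    - [1, -0.03, 0, 0, 0, 0, 0]
    - [1, -0.03, -0.07, 0, 0, 0, 0]
    - [1, -0.03, -0.07, 0, 0, 0, 0]
    - [1, -0.03, -0.07, 0, 0, 0, 0]
    - [1, 0.036, -0.07, 0, 0, 0, 0]
    - [1, 0.036, -0.07, 0, 0, 0, 0]
    - [1, 0.036, -0.07, 0, 0, 0, 0]
    - [1, 0.036, -0.04, 0, 0, 0, 0]
    - [1, 0.036, -0.02, 0, 0, 0, 0]
    - [1, 0.036, -0.01, 0, 0, 0, 0]
    - [1, 0.036, -0.01, 0, 0, 0, 0]

```text
clock: 5.1
position: [0.4998, 0.0508, 0.0979]
ee_rot: [1.266, 1.171, -1.263]
force: [0.1, 0.8, 0.5]
width: 0.003
```

```bash
python3 - <<'E'
from h import *
where()
E
```

```text
uvz 0.4946 0.0879 0.0979 F uvz -0.0 0.8 0.5 w 0.003 t 5.1 j [ 0.12  0.43 -0.43  1.99  0.25  0.77 -2.1 ]
```

Emit:
step_arm:
  rows:
    - [1, 0, 0.008, 0, 0, 0, 0]
    - [1, 0, 0.016, 0, 0, 0, 0]
    - [1, 0, 0.023, 0, 0, 0, 0]
    - [1, 0, 0.03, 0, 0, 0, 0]
    - [1, 0, 0.036, 0, 0, 0, 0]
    - [1, 0, 0.042, 0, 0, 0, 0]
    - [1, 0, 0.042, 0, 0, 0, 0]

```text
clock: 5.68
position: [0.5306, 0.0482, 0.0965]
ee_rot: [1.263, 1.175, -1.266]
force: [-4.7, 0.5, -0.6]
width: 0.004
```

```bash
python3 - <<'E'
from h import *
where();s,im=snap('wrist','w5.png'); 
s,im=snap('scene','s5.png'); cv2.imwrite('pics/s5c.png',cv2.resize(im['pixels'][100:240,230:420,::-1],None,fx=4,fy=4))
E
```

```text
uvz 0.5255 0.0875 0.0965 F uvz -4.7 0.2 -0.6 w 0.004 t 5.68 j [ 0.12  0.48 -0.42  1.92  0.26  0.8  -2.08]
```

View pics/s5c.png

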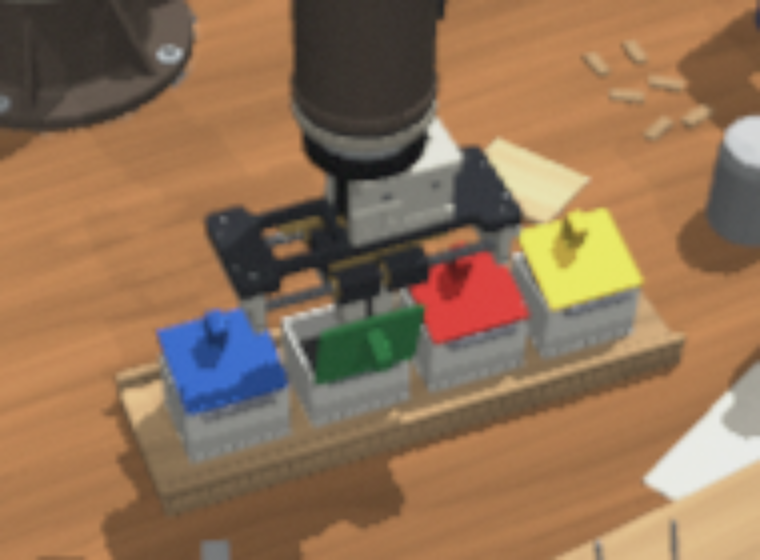

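Emit:
step_arm:
  rows:
    - [1, 0, 0.004, 0, 0, 0, 0]
    - [1, 0, 0.008, 0, 0, 0, 0]
    - [1, 0, 0.012, 0, 0, 0, 0]
    - [1, 0, 0.012, 0, 0, 0, 0]

```text
clock: 6.12
position: [0.5346, 0.0478, 0.0956]
ee_rot: [1.256, 1.181, -1.273]
force: [-22.8, 2.3, 9.7]
width: 0.003
```

```bash
python3 - <<'E'
from h import *
where();s,im=snap('scene','s6.png'); P=cloud(s,im)
m=cv2.erode(mask(im,'green'),np.ones((2,2)))>0; Q=P[m]; Q=Q[(abs(Q[:,0]-.53)<.08)&(abs(Q[:,1]-.05)<.05)]; print(len(Q))
q=np.c_[Q[:,:2]@RX,Q[:,2]]
print(np.percentile(q,[2,25,50,75,98],axis=0).round(4))
A=np.c_[q[:,1],np.ones(len(q))]; w=np.ones(len(q),bool)
for _ in range(10):
    x=np.linalg.lstsq(A[w],q[w,0],rcond=None)[0]; r=q[:,0]-A@x; w=r<.006
print('du/dz',x,'theta',np.pi/2+np.arctan(x[0]),w.sum())
E
```

```text
uvz 0.5295 0.0874 0.0956 F uvz -22.9 0.6 9.7 w 0.003 t 6.12 j [ 0.12  0.49 -0.41  1.9   0.26  0.82 -2.08]
236
[[0.5328 0.0713]
 [0.5402 0.0901]
 [0.5477 0.1088]
 [0.5535 0.1181]
 [0.5734 0.1292]]
du/dz [0.37794301 0.50578555] theta 1.932144671879323 192
```

Emit:
step_arm:
  rows:
    - [1, 0, -0.04, 0, 0, 0, 0]
    - [1, -0.2, -0.04, 0, 0, 0, 0]
    - [1, -0.2, -0.04, 0, 0, 0, 0]
    - [1, -0.2, -0.04, 0, 0, 0, 0]
    - [1, -0.2, -0.04, 0, 0, 0, 0]
    - [-1, -0.2, -0.04, 0.3, 0, 0, 0]
    - [-1, -0.2, -0.04, 0.3, 0, 0, 0]
    - [-1, -0.2, -0.04, 0.3, 0, 0, 0]
    - [-1, -0.2, -0.04, 0.3, 0, 0, 0]
    - [-1, -0.2, -0.04, 0.3, 0, 0, 0]
    - [-1, -0.2, -0.04, 0.3, 0, 0, 0]

```text
clock: 7.08
position: [0.4908, -0.1941, 0.2577]
ee_rot: [1.265, 1.168, -1.266]
force: [2.1, -0.0, -0.3]
width: 0.392
```

```bash
cat >> h.py <<'E'
def pucks(s,im,cols=('red','green','yellow','blue')):
    P=cloud(s,im); K=np.array(im['camera_matrix']); Rm,t=campose(s,im)
    for c in cols:
        k,l,st,cen=cv2.connectedComponentsWithStats(mask(im,c))
        for i in range(1,k):
            if st[i,4]<40: continue
            Q=P[l==i]; Q=Q[~np.isnan(Q[:,0])]
            if len(Q)==0: continue
            md=np.median(Q,0)
            if not(.02<md[2]<.05 and .2<md[0]<.9 and -.6<md[1]<.6): continue
            T=Q[Q[:,2]>np.percentile(Q[:,2],90)-.004]
            mid=(np.percentile(T,2,axis=0)+np.percentile(T,98,axis=0))/2
            print(c,'px',cen[i].round(0),'top centre',mid.round(4),'z',md[2].round(4),'ext',np.ptp(T,axis=0).round(3),len(T))
E
python3 - <<'E'
from h import *
where();s,im=snap('wrist','w7.png'); pucks(s,im)
E
```

```text
uvz 0.5039 -0.1571 0.2577 F uvz 2.1 0.1 -0.3 w 0.392 t 7.08 j [ 0.55  0.28 -0.34  1.74  0.1   1.14 -1.48]
red px [444. 124.] top centre [ 0.5454 -0.3503  0.0341] z 0.0341 ext [0.024 0.025 0.006] 359
green px [376. 226.] top centre [ 0.4195 -0.2632  0.0339] z 0.0341 ext [0.024 0.024 0.005] 252
```

View pics/w7.png

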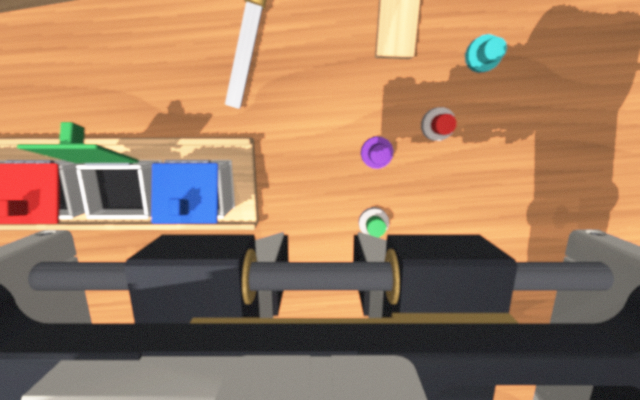

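```bash
python3 - <<'E'
from h import *
plan([.4195,-.2632,.10],down());plan([.4195,-.2632,.023],down())
E
```

```text
from [ 0.4897 -0.2009  0.2574] shift [0.1971, -0.0812, 0.084] turn [-0.0098, 0.0052, -0.0016] force [-0.8 -6.6 -0.2] w 0.436 t 7.13
from [ 0.4897 -0.2009  0.2574] shift [0.2933, -0.0814, 0.0835] turn [-0.0098, 0.0052, -0.0016] force [-0.8 -6.6 -0.2] w 0.436 t 7.13
```

Emit:
step_arm:
  rows:
    - [-0.3, 0.19, -0.08, 0.08, 0, 0, 0]
    - [-0.3, 0.19, -0.08, 0.08, 0, 0, 0]
    - [-0.3, 0.19, -0.08, 0.08, 0, 0, 0]
    - [-0.3, 0.19, -0.08, 0.08, 0, 0, 0]
    - [-0.3, 0.19, -0.08, 0.08, 0, 0, 0]
    - [-0.3, 0.19, -0.08, 0.08, 0, 0, 0]
    - [-0.3, 0.19, -0.08, 0.08, 0, 0, 0]
    - [-0.3, 0.19, -0.08, 0.08, 0, 0, 0]
    - [-0.3, 0.19, -0.08, 0.08, 0, 0, 0]

```text
clock: 7.88
position: [0.4249, -0.2482, 0.1071]
ee_rot: [1.264, 1.17, -1.26]
force: [-0.1, -0.2, -0.0]
width: 0.651
```

```bash
python3 - <<'E'
from h import *
plan([.4195,-.2632,.023],down());s,im=snap('wrist','w8.png'); pucks(s,im)
plan([.4195,-.2632,.023],down());
E
```

```text
from [ 0.4249 -0.2482  0.1071] shift [0.1051, -0.0058, 0.0191] turn [0.0014, 0.0011, -0.0039] force [-0.1 -0.2 -0. ] w 0.651 t 7.88
red px [452.  35.] top centre [ 0.5447 -0.3502  0.034 ] z 0.034 ext [0.026 0.026 0.006] 1219
green px [338. 216.] top centre [ 0.4196 -0.263   0.0339] z 0.0342 ext [0.024 0.024 0.005] 718
from [ 0.4245 -0.2482  0.1068] shift [0.1048, -0.0052, 0.019] turn [0.0014, 0.0011, -0.0034] force [-0.1 -0.5 -0.5] w 0.653 t 7.93
```

View pics/w8.png

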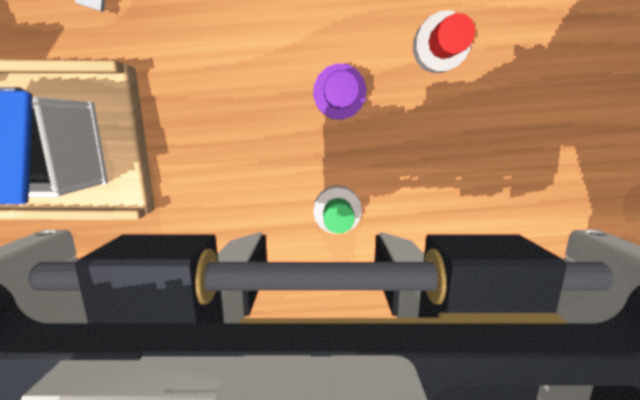

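Emit:
step_arm:
  rows:
    - [-0.3, 0.03, -0.0055, 0.019, 0, 0, 0]
    - [-0.3, 0.06, -0.0055, 0.019, 0, 0, 0]
    - [-0.3, 0.09, -0.0055, 0.019, 0, 0, 0]
    - [-0.3, 0.105, -0.0055, 0.019, 0, 0, 0]
    - [-0.3, 0.105, -0.0055, 0.019, 0, 0, 0]
    - [-0.3, 0.105, -0.0055, 0.019, 0, 0, 0]
  newtons: 15

```text
clock: 8.43
position: [0.4175, -0.263, 0.0216]
ee_rot: [1.264, 1.173, -1.263]
force: [0.9, -0.9, 0.7]
width: 0.651
```

```bash
python3 - <<'E'
from h import *
plan([.4195,-.2632,.023],down());
E
```

```text
from [ 0.4175 -0.263   0.0216] shift [-0.0017, 0.0025, 0.0] turn [0.0007, -0.0, -0.0003] force [ 0.9 -0.9  0.7] w 0.651 t 8.43
```

Emit:
step_arm:
  rows:
    - [1, -0.001, 0.0025, 0, 0, 0, 0]
    - [1, -0.001, 0.0025, 0, 0, 0, 0]
    - [1, -0.001, 0.0025, 0, 0, 0, 0]
    - [1, -0.001, 0.0025, 0, 0, 0, 0]
    - [1, -0.001, 0.0025, 0, 0, 0, 0]
    - [1, -0.001, 0.0025, 0, 0, 0, 0]
    - [1, -0.001, 0.0025, 0, 0, 0, 0]
    - [1, -0.001, 0.0025, 0, 0, 0, 0]
    - [1, -0.001, 0.0025, 0, 0, 0, 0]
    - [1, -0.001, 0.0025, 0, 0, 0, 0]
  newtons: 15

```text
clock: 9.27
position: [0.4188, -0.2636, 0.0222]
ee_rot: [1.264, 1.173, -1.264]
force: [-0.8, 0.3, 5.1]
width: 0.281
```

```bash
python3 - <<'E'
from h import *
where();plan([.4195,-.2632,.023],down());
E
```

```text
uvz 0.4372 -0.2317 0.0222 F uvz -0.8 0.3 5.1 w 0.281 t 9.27 j [ 0.64  0.52 -0.25  2.08  0.23  0.57 -1.42]
from [ 0.4188 -0.2636  0.0222] shift [-0.001, 0.0009, -0.0006] turn [-0.0002, 0.0003, -0.0002] force [-0.8  0.3  5.1] w 0.281 t 9.27
```

Emit:
step_arm:
  rows:
    - [1, -0.1, 0, 0, 0, 0, 0]
    - [1, -0.2, 0, 0, 0, 0, 0]
    - [1, -0.2, 0, 0, 0, 0, 0]
    - [1, -0.2, 0, 0, 0, 0, 0]
    - [1, -0.2, 0.07, -0.396, 0, 0, 0]
    - [1, -0.2, 0.07, -0.396, 0, 0, 0]
    - [1, -0.2, 0.07, -0.396, 0, 0, 0]
    - [1, -0.2, 0.07, -0.396, 0, 0, 0]
    - [1, -0.2, 0.07, -0.396, 0, 0, 0]
    - [1, -0.2, 0.07, -0.396, 0, 0, 0]
    - [1, -0.2, 0.07, -0.396, 0, 0, 0]
    - [1, -0.2, 0.07, -0.396, 0, 0, 0]

```text
clock: 10.27
position: [0.4983, 0.0523, 0.182]
ee_rot: [1.263, 1.175, -1.261]
force: [0.7, 0.3, -0.3]
width: 0.272
```

Emit:
step_arm:
  rows:
    - [1, 0, 0, 0, 0, 0, 0]
    - [1, 0, 0, 0, 0, 0, 0]
    - [1, 0, 0, 0, 0, 0, 0]
    - [1, 0, 0, 0, 0, 0, 0]

```text
clock: 10.6
position: [0.4978, 0.0466, 0.1816]
ee_rot: [1.264, 1.172, -1.267]
force: [-0.2, -0.5, -0.5]
width: 0.273
```

```bash
python3 - <<'E'
from h import *
where();plan(W(.494,.0856,.10),down());s,im=snap('wrist','w9.png');where()
E
```

```text
uvz 0.493 0.0835 0.1816 F uvz -0.1 -0.5 -0.5 w 0.273 t 10.6 j [ 0.17  0.32 -0.46  1.9   0.17  0.96 -2.02]
from [0.4978 0.0466 0.1816] shift [0.102, 0.0014, -0.0027] turn [-0.0021, 0.001, 0.0007] force [-0.2 -0.5 -0.5] w 0.273 t 10.6
uvz 0.493 0.0834 0.1817 F uvz -0.0 0.2 -0.7 w 0.275 t 10.65 j [ 0.17  0.32 -0.46  1.9   0.17  0.96 -2.02]
```

View pics/w9.png

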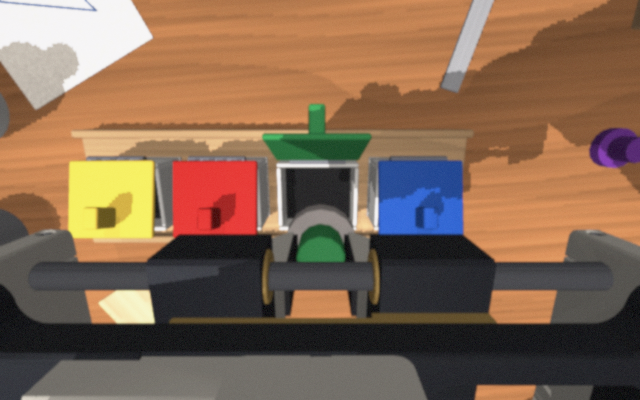

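```bash
python3 - <<'E'
from h import *
im=load('w9.png'); s=status.observe(); P=cloud(s,im)
# black foam/inner area & rim
z=P[...,2]; u=P[...,:2]@RX; v=P[...,:2]@RY
m=(abs(z-.066)<.003)&(abs(v-.0856)<.05)&(u>.44)&(u<.54)
for row in range(165,215,8):
    c=np.where(m[row])[0]; c=c[(c>260)&(c<380)]; print(row,[(int(i),round(v[row,i],4),round(u[row,i],4)) for i in c])
f=(abs(z-.044)<.004)&(abs(v-.0856)<.05)&(u>.44)&(u<.54); print('foam',f.sum(),np.percentile(v[f],[1,99]),np.percentile(u[f],[1,99]),np.median(z[f]))
E
```

```text
165 [(277, np.float64(0.1212), np.float64(0.5244)), (278, np.float64(0.1202), np.float64(0.5245)), (279, np.float64(0.1193), np.float64(0.5244)), (280, np.float64(0.1185), np.float64(0.5244)), (281, np.float64(0.1176), np.float64(0.5244)), (282, np.float64(0.1168), np.float64(0.5243)), (283, np.float64(0.1158), np.float64(0.5244)), (284, np.float64(0.115), np.float64(0.5243)), (285, np.float64(0.1143), np.float64(0.5241)), (286, np.float64(0.1131), np.float64(0.5244)), (287, np.float64(0.1123), np.float64(0.5243)), (288, np.float64(0.1115), np.float64(0.5242)), (289, np.float64(0.1104), np.float64(0.5245)), (290, np.float64(0.1096), np.float64(0.5243)), (291, np.float64(0.1086), np.float64(0.5245)), (292, np.float64(0.1077), np.float64(0.5245)), (293, np.float64(0.1068), np.float64(0.5244)), (294, np.float64(0.106), np.float64(0.5244)), (295, np.float64(0.1051), np.float64(0.5244)), (296, np.float64(0.1043), np.float64(0.5242)), (297, np.float64(0.1033), np.float64(0.5243)), (298, np.float64(0.1024), np.float64(0.5244)), (299, np.float64(0.1015), np.float64(0.5244)), (300, np.float64
[... 4868 characters left out ...]
0.4869)), (355, np.float64(0.0506), np.float64(0.4872)), (356, np.float64(0.0496), np.float64(0.4871)), (357, np.float64(0.0488), np.float64(0.4872))]
213 [(278, np.float64(0.1223), np.float64(0.4791)), (279, np.float64(0.121), np.float64(0.4798)), (280, np.float64(0.12), np.float64(0.4799)), (281, np.float64(0.1192), np.float64(0.4797)), (282, np.float64(0.1185), np.float64(0.4792)), (353, np.float64(0.052), np.float64(0.4788)), (354, np.float64(0.0513), np.float64(0.4793)), (355, np.float64(0.0505), np.float64(0.4797)), (356, np.float64(0.0495), np.float64(0.4795)), (357, np.float64(0.0482), np.float64(0.4787))]
foam 2806 [0.05226147 0.11818353] [0.46815128 0.51837189] 0.044520850081054164
```

Emit:
step_arm:
  rows:
    - [1, 0.04, 0.001, -0.002, 0, 0, 0]
    - [1, 0.08, 0.001, -0.002, 0, 0, 0]
    - [1, 0.11, 0.001, -0.002, 0, 0, 0]
    - [1, 0.13, 0.001, -0.002, 0, 0, 0]
    - [1, 0.14, 0.001, -0.002, 0, 0, 0]
    - [1, 0.143, 0.001, -0.002, 0, 0, 0]
    - [1, 0.143, 0.001, -0.002, 0, 0, 0]
    - [1, 0.143, 0.001, -0.002, 0, 0, 0]

```text
clock: 11.32
position: [0.4998, 0.0495, 0.0684]
ee_rot: [1.265, 1.172, -1.263]
force: [0.6, -0.6, -0.7]
width: 0.271
```

```bash
python3 - <<'E'
from h import *
where()
E
```

```text
uvz 0.4948 0.0866 0.0684 F uvz 0.7 -0.6 -0.7 w 0.271 t 11.32 j [ 0.11  0.48 -0.41  2.02  0.29  0.7  -2.13]
```

Emit:
step_arm:
  rows:
    - [1, 0.0015, -0.001, 0.001, 0, 0, 0]
    - [1, 0.003, -0.001, 0.001, 0, 0, 0]
    - [1, 0.003, -0.001, 0.001, 0, 0, 0]
    - [1, 0.003, -0.001, 0.001, 0, 0, 0]

```text
clock: 11.65
position: [0.499, 0.0489, 0.0659]
ee_rot: [1.265, 1.171, -1.263]
force: [-0.6, -0.8, 6.2]
width: 0.277
```

```bash
python3 - <<'E'
from h import *
where()
E
```

```text
uvz 0.4939 0.0859 0.0659 F uvz -0.5 -0.9 6.2 w 0.277 t 11.65 j [ 0.1   0.48 -0.41  2.02  0.29  0.7  -2.13]
```

Emit:
step_arm:
  rows:
    - [0, 0, 0, 0, 0, 0, 0]
    - [0, 0, 0, 0, 0, 0, 0]
    - [0, 0, 0, 0, 0, 0, 0]
    - [0, -0.02, 0, 0, 0, 0, 0]
    - [0, -0.05, 0, 0, 0, 0, 0]
    - [0, -0.1, 0, 0, 0, 0, 0]
    - [1, -0.1, 0, 0, 0, 0, 0]
    - [1, -0.1, 0, 0, 0, 0, 0]
    - [1, -0.1, 0, 0, 0, 0, 0]
    - [1, -0.1, 0, 0, 0, 0, 0]
    - [1, -0.1, 0, 0, 0, 0, 0]
    - [1, -0.1, 0, 0, 0, 0, 0]

```text
clock: 12.65
position: [0.4976, 0.049, 0.1442]
ee_rot: [1.263, 1.174, -1.265]
force: [-0.8, -0.3, 0.1]
width: 0.113
```

```bash
python3 - <<'E'
from h import *
where()
s,im=snap('wrist','w10.png');where()
P=cloud(s,im); m=mask(im,'green')>0; u=P[...,:2]@RX; v=P[...,:2]@RY; z=P[...,2]
k=m&(u<.515)&(abs(z-.078)<.006); print(k.sum(),[np.percentile(a[k],[2,98]).round(4) for a in (u,v,z)])
E
```

```text
uvz 0.4926 0.0859 0.1442 F uvz -0.8 -0.4 0.1 w 0.113 t 12.65 j [ 0.15  0.37 -0.46  1.94  0.21  0.87 -2.06]
uvz 0.4928 0.0859 0.1444 F uvz 0.3 0.1 -1.5 w 0.07 t 12.7 j [ 0.15  0.37 -0.46  1.94  0.21  0.87 -2.06]
806 [array([0.4828, 0.5057]), array([0.074 , 0.0954]), array([0.0742, 0.0794])]
```

View pics/w10.png

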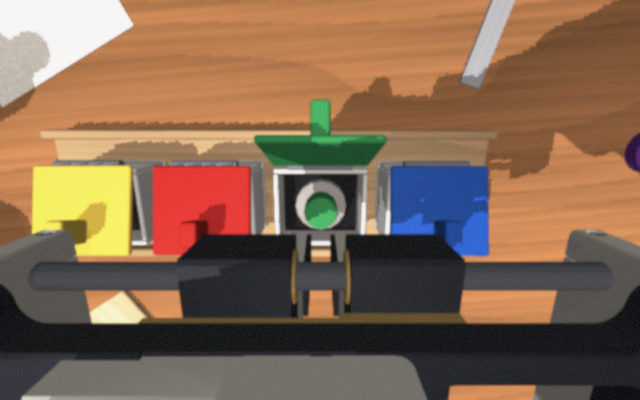

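Emit:
step_arm:
  rows:
    - [1, 0, 0.0015, 0.001, 0, 0, 0]
    - [1, 0.02, 0.0015, 0.001, 0, 0, 0]
    - [1, 0.05, 0.0015, 0.001, 0, 0, 0]
    - [1, 0.07, 0.0015, 0.001, 0, 0, 0]
    - [1, 0.078, 0.0015, 0.001, 0, 0, 0]
    - [1, 0.08, 0.0015, 0.001, 0, 0, 0]
    - [1, 0.084, 0.0015, 0.001, 0, 0, 0]
    - [1, 0.086, 0.0015, 0.001, 0, 0, 0]
    - [1, 0.088, 0.0015, 0.001, 0, 0, 0]
    - [1, 0.09, 0.0015, 0.001, 0, 0, 0]

```text
clock: 13.53
position: [0.4999, 0.0483, 0.0743]
ee_rot: [1.265, 1.172, -1.263]
force: [-2.2, -0.2, 7.4]
width: 0.004
```

```bash
python3 - <<'E'
from h import *
where()
E
```

```text
uvz 0.495 0.0854 0.0743 F uvz -2.2 -0.4 7.4 w 0.004 t 13.53 j [ 0.11  0.47 -0.42  2.01  0.28  0.72 -2.12]
```

Foam is yielding at ~8 N. Continue slowly.

Emit:
step_arm:
  rows:
    - [1, 0.002, 0, 0, 0, 0, 0]
    - [1, 0.004, 0, 0, 0, 0, 0]
    - [1, 0.006, 0, 0, 0, 0, 0]
    - [1, 0.008, 0, 0, 0, 0, 0]
    - [1, 0.01, 0, 0, 0, 0, 0]
    - [1, 0.011, 0, 0, 0, 0, 0]
    - [1, 0.012, 0, 0, 0, 0, 0]
    - [1, 0.012, 0, 0, 0, 0, 0]

```text
clock: 14.2
position: [0.4999, 0.0483, 0.0647]
ee_rot: [1.265, 1.172, -1.263]
force: [-2.9, 0.5, 4.6]
width: 0.005
```

```bash
python3 - <<'E'
from h import *
where()
E
```

```text
uvz 0.4949 0.0854 0.0647 F uvz -2.9 0.3 4.6 w 0.005 t 14.2 j [ 0.11  0.48 -0.41  2.02  0.29  0.69 -2.13]
```

Target ≈ 0.062; press on until the force rises.

Emit:
step_arm:
  rows:
    - [1, 0.001, 0, 0, 0, 0, 0]
    - [1, 0.002, 0, 0, 0, 0, 0]
    - [1, 0.003, 0, 0, 0, 0, 0]
    - [1, 0.004, 0, 0, 0, 0, 0]
    - [1, 0.005, 0, 0, 0, 0, 0]
    - [1, 0.005, 0, 0, 0, 0, 0]

```text
clock: 14.7
position: [0.5002, 0.0484, 0.062]
ee_rot: [1.265, 1.171, -1.262]
force: [-6.8, -0.8, 23.6]
width: 0.005
```

```bash
python3 - <<'E'
from h import *
where()
E
```

```text
uvz 0.4952 0.0855 0.062 F uvz -6.8 -1.3 23.6 w 0.005 t 14.7 j [ 0.1   0.48 -0.41  2.02  0.3   0.69 -2.14]
```

Emit:
step_arm:
  rows:
    - [1, -0.03, 0, 0, 0, 0, 0]
    - [1, -0.08, 0, 0, 0, 0, 0]
    - [1, -0.13, 0, 0, 0, 0, 0]
    - [1, -0.17, 0, 0, 0, 0, 0]
    - [1, -0.17, 0, 0, 0, 0, 0]
    - [1, -0.17, 0, 0, 0, 0, 0]
    - [1, -0.17, 0, 0, 0, 0, 0]

```text
clock: 15.28
position: [0.4994, 0.048, 0.1959]
ee_rot: [1.264, 1.172, -1.264]
force: [-0.1, 0.4, -0.2]
width: 0.002
```

```bash
python3 - <<'E'
from h import *
s,im=snap('wrist','w11.png');where()
P=cloud(s,im); m=mask(im,'green')>0; u=P[...,:2]@RX; v=P[...,:2]@RY; z=P[...,2]
k=m&(u<.512)&(abs(v-.086)<.03)&(z<.09); print(k.sum(),[np.percentile(a[k],[2,50,98]).round(4) for a in (u,v,z)])
pucks(s,im)
E
```

```text
uvz 0.494 0.0849 0.1951 F uvz -0.1 0.5 -0.2 w 0.004 t 15.33 j [ 0.18  0.31 -0.48  1.88  0.17  0.99 -2.02]
508 [array([0.4837, 0.4951, 0.5058]), array([0.074 , 0.0846, 0.0954]), array([0.0529, 0.0622, 0.0638])]
```

View pics/w11.png

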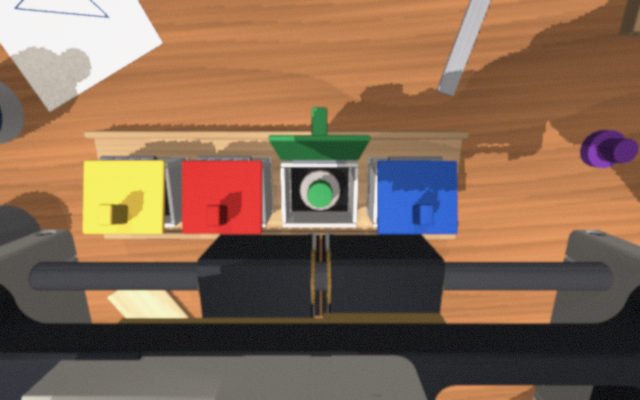

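Emit:
step_arm:
  rows:
    - [1, 0, 0.133, 0, 0, 0, 0]
    - [1, 0, 0.133, 0, 0, 0, 0]
    - [1, 0, 0.133, 0, 0, 0, 0]
    - [1, 0, 0.133, 0, 0, 0, 0]
    - [1, 0, 0.133, 0, 0, 0, 0]
    - [1, 0.05, 0.133, 0, 0, 0, 0]
    - [1, 0.1, 0.133, 0, 0, 0, 0]
    - [1, 0.112, 0.133, 0, 0, 0, 0]
    - [1, 0.112, 0.133, 0, 0, 0, 0]
    - [1, 0.112, 0.133, 0, 0, 0, 0]

```text
clock: 16.17
position: [0.6049, 0.0405, 0.1065]
ee_rot: [1.263, 1.174, -1.264]
force: [0.8, -0.4, 0.3]
width: 0.003
```

```bash
python3 - <<'E'
from h import *
where()
E
```

```text
uvz 0.6003 0.0854 0.1065 F uvz 0.9 -0.3 0.3 w 0.003 t 16.17 j [ 0.13  0.56 -0.41  1.73  0.27  0.91 -2.04]
```

Emit:
step_arm:
  rows:
    - [1, 0, -0.015, 0, 0, 0, 0]
    - [1, 0, -0.027, 0, 0, 0, 0]
    - [1, 0, -0.036, 0, 0, 0, 0]
    - [1, 0, -0.045, 0, 0, 0, 0]
    - [1, 0, -0.054, 0, 0, 0, 0]
    - [1, 0, -0.063, 0, 0, 0, 0]
    - [1, 0, -0.069, 0, 0, 0, 0]
    - [1, 0, -0.069, 0, 0, 0, 0]

```text
clock: 16.83
position: [0.5531, 0.0451, 0.1096]
ee_rot: [1.268, 1.168, -1.257]
force: [4.8, 1.1, 3.4]
width: 0.008
```

```bash
python3 - <<'E'
from h import *
where()
E
```

```text
uvz 0.5482 0.0861 0.1096 F uvz 4.7 1.4 3.4 w 0.008 t 16.83 j [ 0.13  0.49 -0.43  1.86  0.26  0.84 -2.07]
```

Emit:
step_arm:
  rows:
    - [1, 0.004, -0.008, 0, 0, 0, 0]
    - [1, 0.004, -0.016, 0, 0, 0, 0]
    - [1, 0.004, -0.024, 0, 0, 0, 0]
    - [1, 0.004, -0.032, 0, 0, 0, 0]
    - [1, 0.003, -0.038, 0, 0, 0, 0]
    - [1, 0.003, -0.043, 0, 0, 0, 0]
    - [1, 0.003, -0.043, 0, 0, 0, 0]

```text
clock: 17.42
position: [0.5173, 0.0469, 0.1047]
ee_rot: [1.266, 1.171, -1.261]
force: [5.9, 0.5, -4.4]
width: 0.008
```

```bash
python3 - <<'E'
from h import *
where();s,im=snap('wrist','w12.png'); 
s,im=snap('scene','s12.png'); caps(s,im,['red']);cv2.imwrite('pics/s12c.png',cv2.resize(im['pixels'][100:240,230:420,::-1],None,fx=4,fy=4))
E
```

```text
uvz 0.5123 0.0853 0.1047 F uvz 5.9 1.0 -4.4 w 0.008 t 17.42 j [ 0.14  0.45 -0.44  1.95  0.26  0.8  -2.09]
red slope [-0.26   0.025] 350 cen [0.5094 0.1387] u [0.4689 0.5265] v [0.144  0.2085] z [0.0725 0.09  ] fin [0.502  0.1381 0.1062] 0.1117
```

View pics/s12c.png

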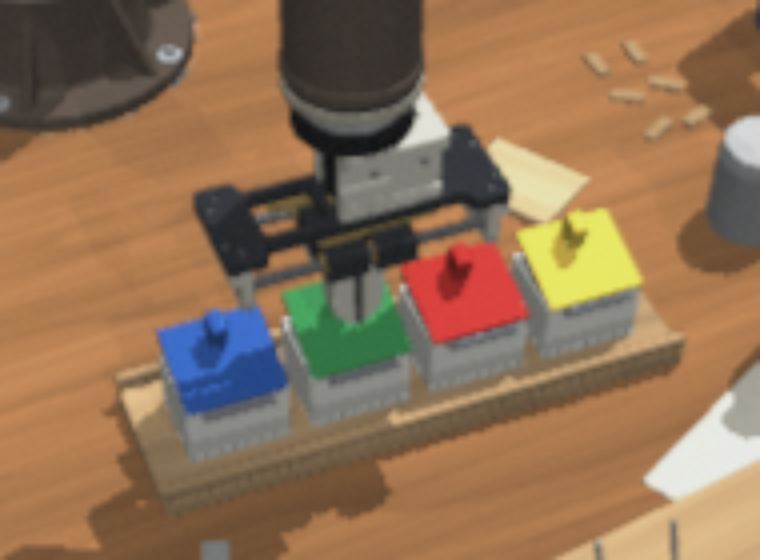

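Emit:
step_arm:
  rows:
    - [1, 0, 0.008, 0, 0, 0, 0]
    - [1, -0.05, 0.008, 0, 0, 0, 0]
    - [1, -0.05, 0.008, 0, 0, 0, 0]
    - [1, -0.05, -0.038, 0, 0, 0, 0]
    - [1, -0.05, -0.038, 0, 0, 0, 0]
    - [1, -0.03, -0.038, 0, 0, 0, 0]
    - [1, -0.02, -0.038, 0, 0, 0, 0]
    - [1, -0.01, -0.038, 0, 0, 0, 0]
    - [1, -0.005, -0.038, 0, 0, 0, 0]
    - [1, 0, -0.038, 0, 0, 0, 0]
    - [1, 0.004, -0.038, 0, 0, 0, 0]
    - [1, 0.006, -0.038, 0, 0, 0, 0]

```text
clock: 18.52
position: [0.4845, 0.0493, 0.0983]
ee_rot: [1.262, 1.175, -1.267]
force: [-5.5, 0.6, 6.8]
width: 0.004
```

```bash
python3 - <<'E'
from h import *
where()
E
```

```text
uvz 0.4794 0.0852 0.0983 F uvz -5.5 0.2 6.8 w 0.004 t 18.52 j [ 0.14  0.42 -0.45  2.02  0.26  0.76 -2.11]
```

Emit:
step_arm:
  rows:
    - [1, 0.002, 0, 0, 0, 0, 0]
    - [1, 0.004, 0, 0, 0, 0, 0]
    - [1, 0.005, 0, 0, 0, 0, 0]
    - [1, 0.006, 0, 0, 0, 0, 0]
    - [1, 0.007, 0, 0, 0, 0, 0]
    - [1, 0.007, 0, 0, 0, 0, 0]

```text
clock: 19.02
position: [0.4844, 0.0494, 0.0946]
ee_rot: [1.261, 1.174, -1.266]
force: [-14.0, -2.4, 32.8]
width: 0.008
```

```bash
python3 - <<'E'
from h import *
where()
E
```

```text
uvz 0.4794 0.0853 0.0946 F uvz -13.8 -3.4 32.8 w 0.008 t 19.02 j [ 0.13  0.42 -0.44  2.03  0.26  0.75 -2.12]
```

Emit:
step_arm:
  rows:
    - [1, -0.05, 0, 0, 0, 0, 0]
    - [1, -0.05, 0, 0, 0, 0, 0]
    - [1, -0.05, 0, 0.112, 0, 0, 0]
    - [1, -0.05, 0, 0.112, 0, 0, 0]
    - [1, -0.05, 0, 0.112, 0, 0, 0]
    - [1, -0.05, 0, 0.112, 0, 0, 0]
    - [1, -0.03, 0, 0.112, 0, 0, 0]
    - [1, -0.02, 0, 0.112, 0, 0, 0]
    - [1, -0.015, 0, 0.112, 0, 0, 0]
    - [1, -0.01, 0, 0.112, 0, 0, 0]
    - [1, -0.006, 0, 0.112, 0, 0, 0]
    - [1, -0.004, 0, 0.112, 0, 0, 0]

```text
clock: 20.02
position: [0.4776, -0.0392, 0.0956]
ee_rot: [1.261, 1.176, -1.266]
force: [-7.0, -0.8, 11.1]
width: 0.005
```

```bash
python3 - <<'E'
from h import *
where()
E
```

```text
uvz 0.4792 -0.0035 0.0956 F uvz -6.9 -1.4 11.1 w 0.005 t 20.02 j [ 0.3   0.41 -0.43  2.04  0.24  0.74 -1.92]
```

Emit:
step_arm:
  rows:
    - [1, 0.001, 0, 0, 0, 0, 0]
    - [1, 0.002, 0, 0, 0, 0, 0]
    - [1, 0.003, 0, 0, 0, 0, 0]
    - [1, 0.003, 0, 0, 0, 0, 0]

```text
clock: 20.35
position: [0.4773, -0.0391, 0.0948]
ee_rot: [1.26, 1.176, -1.266]
force: [-12.2, -0.3, 27.7]
width: 0.006
```

```bash
python3 - <<'E'
from h import *
where()
E
```

```text
uvz 0.4789 -0.0035 0.0948 F uvz -12.2 -1.2 27.7 w 0.006 t 20.35 j [ 0.3   0.41 -0.43  2.04  0.25  0.74 -1.92]
```

Emit:
step_arm:
  rows:
    - [1, -0.06, 0, 0, 0, 0, 0]
    - [1, -0.06, 0, 0, 0, 0, 0]
    - [1, -0.06, 0, -0.336, 0, 0, 0]
    - [1, -0.06, 0, -0.336, 0, 0, 0]
    - [1, -0.06, 0, -0.336, 0, 0, 0]
    - [1, -0.06, 0, -0.336, 0, 0, 0]
    - [1, -0.06, 0, -0.336, 0, 0, 0]
    - [1, -0.06, 0, -0.336, 0, 0, 0]
    - [1, -0.06, 0, -0.336, 0, 0, 0]
    - [1, -0.06, 0, -0.336, 0, 0, 0]
    - [1, -0.06, 0, -0.336, 0, 0, 0]
    - [1, -0.06, 0, -0.336, 0, 0, 0]

```text
clock: 21.35
position: [0.4989, 0.2274, 0.1415]
ee_rot: [1.263, 1.173, -1.265]
force: [0.2, 0.2, -0.0]
width: 0.002
```

```bash
python3 - <<'E'
from h import *
where();s,im=snap('wrist','w13.png');caps(s,im)
E
```

```text
uvz 0.4806 0.2639 0.1415 F uvz 0.2 0.2 -0.0 w 0.002 t 21.35 j [-0.16  0.45 -0.49  1.83  0.26  0.92 -2.42]
yellow slope [-0.29   0.021] 7545 cen [0.5177 0.2274] u [0.4704 0.5283] v [0.2305 0.3   ] z [0.0716 0.0893] fin [0.507  0.2282 0.1093] 0.1498
red slope [-0.259  0.02 ] 7595 cen [0.5087 0.1384] u [0.4664 0.5277] v [0.1409 0.2109] z [0.0717 0.0885] fin [0.4989 0.1404 0.1064] 0.2139
green slope [ 0.001 -0.001] 6764 cen [0.5001 0.0495] u [0.4632 0.5269] v [0.0515 0.1217] z [0.0702 0.0734] fin [0.4856 0.0524 0.0933] 0.0972
blue slope [0.029 0.1  ] 418 cen [0.6022 0.3749] u [0.5431 0.6022] v [0.4089 0.4284] z [0.0576 0.0642] fin [0.6008 0.3706 0.0855] 0.0961
```

View pics/w13.png

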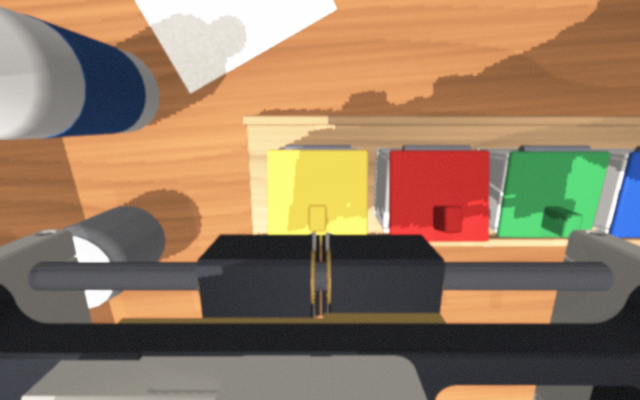

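Emit:
step_arm:
  rows:
    - [1, 0.02, -0.002, -0.002, 0, 0, 0]
    - [1, 0.03, -0.002, -0.002, 0, 0, 0]
    - [1, 0.038, -0.002, -0.002, 0, 0, 0]
    - [1, 0.045, -0.002, -0.002, 0, 0, 0]
    - [1, 0.05, -0.002, -0.002, 0, 0, 0]
    - [1, 0.055, -0.002, -0.002, 0, 0, 0]
    - [1, 0.057, -0.002, -0.002, 0, 0, 0]
    - [1, 0.057, -0.002, -0.002, 0, 0, 0]

```text
clock: 22.07
position: [0.4969, 0.229, 0.096]
ee_rot: [1.263, 1.173, -1.266]
force: [-0.2, 0.7, -0.3]
width: 0.003
```

```bash
python3 - <<'E'
from h import *
where()
E
```

```text
uvz 0.4785 0.2653 0.096 F uvz -0.2 0.7 -0.3 w 0.003 t 22.07 j [-0.19  0.51 -0.47  1.88  0.3   0.83 -2.46]
```

Emit:
step_arm:
  rows:
    - [1, 0.001, 0, 0, 0, 0, 0]
    - [1, 0.002, 0, 0, 0, 0, 0]
    - [1, 0.003, 0, 0, 0, 0, 0]
    - [1, 0.004, 0, 0, 0, 0, 0]
    - [1, 0.004, 0, 0, 0, 0, 0]

```text
clock: 22.48
position: [0.4973, 0.2292, 0.0949]
ee_rot: [1.264, 1.172, -1.265]
force: [-10.2, -3.8, 25.0]
width: 0.007
```

```bash
python3 - <<'E'
from h import *
where()
E
```

```text
uvz 0.4788 0.2656 0.0949 F uvz -9.9 -4.5 25.0 w 0.007 t 22.48 j [-0.19  0.51 -0.47  1.88  0.3   0.82 -2.46]
```

Emit:
step_arm:
  rows:
    - [1, -0.05, 0, 0, 0, 0, 0]
    - [1, -0.07, 0, 0, 0, 0, 0]
    - [1, -0.07, -0.042, 0, 0, 0, 0]
    - [1, -0.07, -0.042, 0.112, 0, 0, 0]
    - [1, -0.07, -0.042, 0.112, 0, 0, 0]
    - [1, -0.07, -0.042, 0.112, 0, 0, 0]
    - [1, -0.06, -0.042, 0.112, 0, 0, 0]
    - [1, -0.006, -0.042, 0.112, 0, 0, 0]
    - [1, -0.006, -0.042, 0.112, 0, 0, 0]
    - [1, -0.006, -0.042, 0.112, 0, 0, 0]
    - [1, -0.006, -0.042, 0.112, 0, 0, 0]

```text
clock: 23.4
position: [0.4576, 0.1435, 0.0984]
ee_rot: [1.263, 1.174, -1.264]
force: [0.3, 0.5, 0.6]
width: 0.003
```

```bash
python3 - <<'E'
from h import *
where();s,im=snap('top','t14.png');pucks(s,im)
E
```

```text
uvz 0.4457 0.1772 0.0984 F uvz 0.2 0.5 0.6 w 0.003 t 23.4 j [-0.04  0.41 -0.48  2.04  0.27  0.75 -2.33]
red px [455. 238.] top centre [ 0.5216 -0.3689  0.035 ] z 0.0333 ext [0.02  0.023 0.007] 42
```

Emit:
step_arm:
  rows:
    - [1, 0, 0.027, 0, 0, 0, 0]
    - [1, -0.001, 0.029, 0, 0, 0, 0]
    - [1, -0.005, 0.033, 0, 0, 0, 0]
    - [1, -0.01, 0.037, 0, 0, 0, 0]
    - [1, -0.014, 0.041, 0, 0, 0, 0]
    - [1, -0.018, 0.045, 0, 0, 0, 0]
    - [1, -0.022, 0.051, 0, 0, 0, 0]
    - [1, -0.027, 0.057, 0, 0, 0, 0]
    - [1, -0.031, 0.063, 0, 0, 0, 0]
    - [1, -0.035, 0.069, 0, 0, 0, 0]
    - [1, -0.035, 0.069, 0, 0, 0, 0]

```text
clock: 24.37
position: [0.5138, 0.1392, 0.1275]
ee_rot: [1.266, 1.172, -1.262]
force: [-3.8, 0.8, 5.7]
width: 0.002
```

```bash
python3 - <<'E'
from h import *
where();s,im=snap('wrist','w14.png'); caps(s,im,['red'])
E
```

```text
uvz 0.502 0.177 0.1275 F uvz -3.9 0.6 5.7 w 0.002 t 24.37 j [-0.01  0.44 -0.48  1.89  0.26  0.87 -2.26]
red slope [-1.309  0.1  ] 5147 cen [0.5291 0.1365] u [0.5041 0.5308] v [0.1404 0.2105] z [0.0714 0.1068] fin [0.5313 0.1361 0.1251] 0.1315
```

Same as before; now the second stage.

Emit:
step_arm:
  rows:
    - [1, -0.03, 0, 0, 0, 0, 0]
    - [1, -0.03, 0, 0, 0, 0, 0]
    - [1, -0.03, -0.07, 0, 0, 0, 0]
    - [1, -0.03, -0.07, 0, 0, 0, 0]
    - [1, -0.03, -0.07, 0, 0, 0, 0]
    - [1, 0.036, -0.07, 0, 0, 0, 0]
    - [1, 0.036, -0.07, 0, 0, 0, 0]
    - [1, 0.036, -0.07, 0, 0, 0, 0]
    - [1, 0.036, -0.04, 0, 0, 0, 0]
    - [1, 0.036, -0.02, 0, 0, 0, 0]
    - [1, 0.036, -0.01, 0, 0, 0, 0]
    - [1, 0.036, -0.01, 0, 0, 0, 0]

```text
clock: 25.42
position: [0.5068, 0.1394, 0.098]
ee_rot: [1.267, 1.172, -1.263]
force: [-0.2, 1.0, -0.1]
width: 0.005
```

Emit:
step_arm:
  rows:
    - [1, 0, 0.008, 0, 0, 0, 0]
    - [1, 0, 0.016, 0, 0, 0, 0]
    - [1, 0, 0.023, 0, 0, 0, 0]
    - [1, 0, 0.03, 0, 0, 0, 0]
    - [1, 0, 0.036, 0, 0, 0, 0]
    - [1, 0, 0.042, 0, 0, 0, 0]
    - [1, 0, 0.046, 0, 0, 0, 0]
    - [1, 0, 0.05, 0, 0, 0, 0]
    - [1, 0, 0.05, 0, 0, 0, 0]

```text
clock: 26.17
position: [0.5408, 0.1365, 0.0957]
ee_rot: [1.258, 1.178, -1.27]
force: [-13.8, 1.4, 3.2]
width: 0.001
```

```bash
python3 - <<'E'
from h import *
where()
E
```

```text
uvz 0.5291 0.1763 0.0957 F uvz -13.9 0.4 3.2 w 0.001 t 26.17 j [-0.02  0.52 -0.45  1.85  0.29  0.84 -2.26]
```

Emit:
step_arm:
  rows:
    - [1, 0, -0.04, 0, 0, 0, 0]
    - [1, -0.2, -0.04, 0, 0, 0, 0]
    - [1, -0.2, -0.04, 0, 0, 0, 0]
    - [1, -0.2, -0.04, 0, 0, 0, 0]
    - [1, -0.2, -0.04, 0, 0, 0, 0]
    - [1, -0.2, -0.04, 0.48, 0, 0, 0]
    - [1, -0.2, -0.04, 0.48, 0, 0, 0]
    - [-0.3, -0.2, -0.04, 0.48, 0, 0, 0]
    - [-0.3, -0.2, -0.04, 0.48, 0, 0, 0]
    - [-0.3, -0.2, -0.04, 0.48, 0, 0, 0]
    - [-0.3, -0.2, -0.04, 0.48, 0, 0, 0]
    - [-0.3, -0.2, -0.04, 0.48, 0, 0, 0]

```text
clock: 27.17
position: [0.491, -0.155, 0.2576]
ee_rot: [1.264, 1.171, -1.263]
force: [0.8, -0.4, 0.8]
width: 0.32
```

Emit:
step_arm:
  rows:
    - [-0.3, 0, -0.03, 0.06, 0, 0, 0]
    - [-0.3, 0, -0.03, 0.06, 0, 0, 0]
    - [-0.3, 0, -0.03, 0.06, 0, 0, 0]
    - [-0.3, 0, -0.03, 0.06, 0, 0, 0]
    - [-0.3, 0, -0.03, 0.06, 0, 0, 0]
    - [-0.3, 0, -0.03, 0.06, 0, 0, 0]

```text
clock: 27.67
position: [0.4643, -0.1968, 0.2573]
ee_rot: [1.263, 1.174, -1.261]
force: [-0.5, -0.4, 0.2]
width: 0.644
```

```bash
python3 - <<'E'
from h import *
s,im=snap('wrist','w15.png');where(); pucks(s,im); print(R.from_rotvec(s['ee_rot']).as_matrix().round(3).tolist())
E
```

```text
uvz 0.4776 -0.1618 0.2573 F uvz -0.2 -0.0 -0.3 w 0.65 t 27.72 j [ 0.59  0.24 -0.36  1.79  0.09  1.12 -1.44]
red px [458. 120.] top centre [ 0.5223 -0.3694  0.0342] z 0.0341 ext [0.024 0.025 0.005] 359
[[0.001, 0.997, -0.072], [0.0, -0.072, -0.997], [-1.0, 0.001, -0.0]]
```

View pics/w15.png

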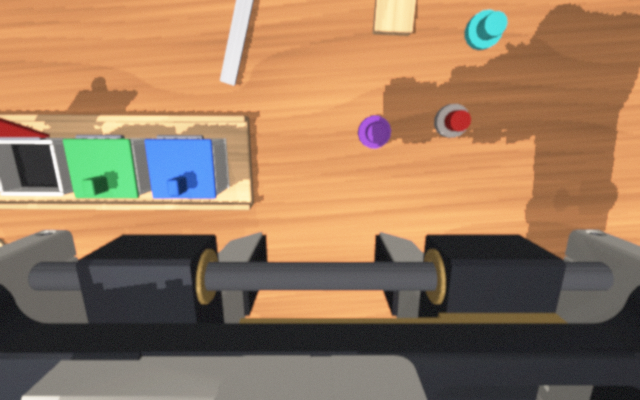

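```bash
python3 - <<'E'
from h import *
plan([.5223,-.3694,.10],down())
E
```

```text
from [ 0.4642 -0.1969  0.2573] shift [0.1966, 0.0878, 0.2099] turn [0.0023, -0.0002, -0.0007] force [-0.2 -0.  -0.3] w 0.65 t 27.72
```

Emit:
step_arm:
  rows:
    - [-0.3, 0.197, 0.088, 0.21, 0, 0, 0]
    - [-0.3, 0.197, 0.088, 0.21, 0, 0, 0]
    - [-0.3, 0.197, 0.088, 0.21, 0, 0, 0]
    - [-0.3, 0.197, 0.088, 0.21, 0, 0, 0]
    - [-0.3, 0.197, 0.088, 0.21, 0, 0, 0]
    - [-0.3, 0.197, 0.088, 0.21, 0, 0, 0]
    - [-0.3, 0.197, 0.088, 0.21, 0, 0, 0]
    - [-0.3, 0.197, 0.088, 0.21, 0, 0, 0]
    - [-0.3, 0.197, 0.088, 0.21, 0, 0, 0]

```text
clock: 28.47
position: [0.522, -0.3694, 0.0997]
ee_rot: [1.264, 1.174, -1.262]
force: [-0.2, 0.4, -0.1]
width: 0.649
```

```bash
python3 - <<'E'
from h import *
s,im=snap('wrist','w16.png'); pucks(s,im); plan([.5223,-.3694,.023],down())
E
```

```text
red px [321. 212.] top centre [ 0.5228 -0.3704  0.0339] z 0.0342 ext [0.025 0.024 0.005] 786
from [ 0.5222 -0.3693  0.1005] shift [0.0968, -0.0001, 0.0001] turn [0.002, -0.0004, -0.0014] force [ 0.1  0.  -0.1] w 0.651 t 28.52
```

View pics/w16.png

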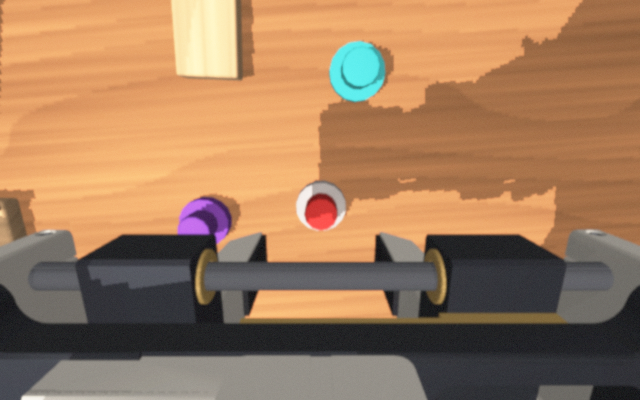

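Emit:
step_arm:
  rows:
    - [-0.3, 0.04, 0.001, 0.001, 0, 0, 0]
    - [-0.3, 0.07, 0.001, 0.001, 0, 0, 0]
    - [-0.3, 0.09, 0.001, 0.001, 0, 0, 0]
    - [-0.3, 0.096, 0.001, 0.001, 0, 0, 0]
    - [-0.3, 0.096, 0.001, 0.001, 0, 0, 0]
    - [-0.3, 0.096, 0.001, 0.001, 0, 0, 0]
  newtons: 15

```text
clock: 29.02
position: [0.5228, -0.3716, 0.0244]
ee_rot: [1.264, 1.172, -1.262]
force: [0.3, 0.2, 0.7]
width: 0.649
```

```bash
python3 - <<'E'
from h import *
plan([.5225,-.370,.023],down())
E
```

```text
from [ 0.5228 -0.3716  0.0244] shift [0.0017, -0.0005, -0.0019] turn [0.0008, 0.0007, -0.0018] force [0.3 0.2 0.7] w 0.649 t 29.02
```

Emit:
step_arm:
  rows:
    - [-0.3, 0.0015, 0, -0.001, 0, 0, 0]
    - [1, 0.0015, 0, -0.001, 0, 0, 0]
    - [1, 0.0015, 0, -0.001, 0, 0, 0]
    - [1, 0.0015, 0, -0.001, 0, 0, 0]
    - [1, 0.0015, 0, -0.001, 0, 0, 0]
    - [1, 0.0015, 0, -0.001, 0, 0, 0]
    - [1, 0.0015, 0, -0.001, 0, 0, 0]
    - [1, 0.0015, 0, -0.001, 0, 0, 0]
    - [1, 0.0015, 0, -0.001, 0, 0, 0]
    - [1, 0.0015, 0, -0.001, 0, 0, 0]
    - [1, 0.0015, 0, -0.001, 0, 0, 0]
  newtons: 15

```text
clock: 29.93
position: [0.5218, -0.3712, 0.0216]
ee_rot: [1.264, 1.173, -1.264]
force: [1.0, 0.8, 0.8]
width: 0.276
```

```bash
python3 - <<'E'
from h import *
where(); plan(W(.494,.1756,.2),down())
E
```

```text
uvz 0.548 -0.3313 0.0216 F uvz 1.0 0.8 0.8 w 0.276 t 29.93 j [ 0.69  0.69 -0.24  1.71  0.22  0.77 -1.3 ]
from [ 0.5218 -0.3712  0.0216] shift [-0.2231, -0.0676, -0.6336] turn [-0.0002, 0.0001, -0.0001] force [1.  0.8 0.8] w 0.276 t 29.93
```

Emit:
step_arm:
  rows:
    - [1, -0.1, 0, 0, 0, 0, 0]
    - [1, -0.2, 0, 0, 0, 0, 0]
    - [1, -0.22, 0, 0, 0, 0, 0]
    - [1, -0.22, 0, 0, 0, 0, 0]
    - [1, -0.22, -0.068, -0.3, 0, 0, 0]
    - [1, -0.22, -0.068, -0.3, 0, 0, 0]
    - [1, -0.22, -0.068, -0.3, 0, 0, 0]
    - [1, -0.22, -0.068, -0.3, 0, 0, 0]
    - [1, -0.22, -0.068, -0.3, 0, 0, 0]
    - [1, -0.22, -0.068, -0.3, 0, 0, 0]
    - [1, -0.22, -0.068, -0.3, 0, 0, 0]

```text
clock: 30.85
position: [0.4846, -0.1192, 0.1981]
ee_rot: [1.259, 1.18, -1.255]
force: [-0.3, -0.1, 0.5]
width: 0.275
```

Emit:
step_arm:
  rows:
    - [1, 0, 0, -0.334, 0, 0, 0]
    - [1, 0, 0, -0.334, 0, 0, 0]
    - [1, 0, 0, -0.334, 0, 0, 0]
    - [1, 0, 0, -0.334, 0, 0, 0]
    - [1, 0, 0, -0.334, 0, 0, 0]
    - [1, 0, 0, -0.334, 0, 0, 0]
    - [1, 0, 0, -0.334, 0, 0, 0]
    - [1, 0, 0, -0.334, 0, 0, 0]
    - [1, 0, 0, -0.334, 0, 0, 0]
    - [1, 0, 0, -0.334, 0, 0, 0]

```text
clock: 31.68
position: [0.5054, 0.1374, 0.1972]
ee_rot: [1.264, 1.172, -1.266]
force: [0.2, 0.5, -0.5]
width: 0.276
```

```bash
python3 - <<'E'
from h import *
s,im=snap('wrist','w17.png'); where(); plan(W(.4935,.1756,.0665),down())
P=cloud(s,im); z=P[...,2]; u=P[...,:2]@RX; v=P[...,:2]@RY
f=(abs(z-.066)<.002)&(abs(v-.1756)<.042)&(u>.48)&(u<.515); print('rim v',np.percentile(v[f],[1,99]).round(4))
E
```

```text
uvz 0.4939 0.1742 0.1972 F uvz 0.3 -0.2 -0.7 w 0.277 t 31.73 j [ 0.    0.35 -0.48  1.83  0.18  1.01 -2.2 ]
from [0.5055 0.137  0.1972] shift [0.1634, -0.0004, -0.0019] turn [-0.002, 0.001, 0.0004] force [ 0.3 -0.2 -0.7] w 0.277 t 31.73
rim v [0.1384 0.212 ]
```

View pics/w17.png

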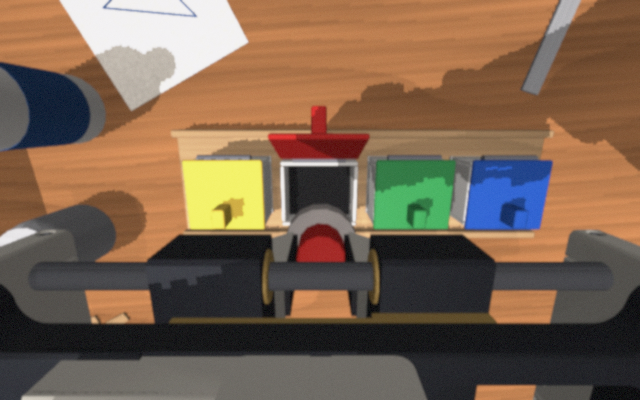

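Emit:
step_arm:
  rows:
    - [1, 0.05, 0, -0.0015, 0, 0, 0]
    - [1, 0.09, 0, -0.0015, 0, 0, 0]
    - [1, 0.12, 0, -0.0015, 0, 0, 0]
    - [1, 0.145, 0, -0.0015, 0, 0, 0]
    - [1, 0.157, 0, -0.0015, 0, 0, 0]
    - [1, 0.162, 0, -0.0015, 0, 0, 0]
    - [1, 0.163, 0, -0.0015, 0, 0, 0]
    - [1, 0.164, 0, -0.0015, 0, 0, 0]

```text
clock: 32.4
position: [0.5062, 0.1397, 0.0672]
ee_rot: [1.265, 1.172, -1.263]
force: [-0.2, -0.5, -0.1]
width: 0.276
```

```bash
python3 - <<'E'
from h import *
where()
E
```

```text
uvz 0.4944 0.177 0.0672 F uvz -0.1 -0.6 -0.1 w 0.276 t 32.4 j [-0.06  0.51 -0.42  1.96  0.3   0.73 -2.31]
```

Emit:
step_arm:
  rows:
    - [1, 0.001, -0.001, 0.001, 0, 0, 0]
    - [1, 0.002, -0.001, 0.001, 0, 0, 0]
    - [1, 0.002, -0.001, 0.001, 0, 0, 0]
    - [1, 0.002, -0.001, 0.001, 0, 0, 0]

```text
clock: 32.73
position: [0.5052, 0.1391, 0.0655]
ee_rot: [1.265, 1.172, -1.263]
force: [0.2, -0.8, 4.6]
width: 0.276
```

```bash
python3 - <<'E'
from h import *
where()
E
```

```text
uvz 0.4935 0.1764 0.0655 F uvz 0.2 -0.8 4.6 w 0.276 t 32.73 j [-0.06  0.51 -0.42  1.97  0.3   0.72 -2.31]
```

Emit:
step_arm:
  rows:
    - [0, 0, 0, 0, 0, 0, 0]
    - [0, 0, 0, 0, 0, 0, 0]
    - [0, 0, 0, 0, 0, 0, 0]
    - [0, -0.02, 0, 0, 0, 0, 0]
    - [0, -0.05, 0, 0, 0, 0, 0]
    - [0, -0.1, 0, 0, 0, 0, 0]
    - [1, -0.1, 0, 0, 0, 0, 0]
    - [1, -0.1, 0, 0, 0, 0, 0]
    - [1, -0.1, 0, 0, 0, 0, 0]
    - [1, -0.1, 0, 0, 0, 0, 0]
    - [1, -0.1, 0, 0, 0, 0, 0]
    - [1, -0.1, 0, 0, 0, 0, 0]

```text
clock: 33.73
position: [0.504, 0.1389, 0.1437]
ee_rot: [1.263, 1.174, -1.266]
force: [0.8, 0.3, 0.3]
width: 0.113
```

```bash
python3 - <<'E'
from h import *
s,im=snap('wrist','w18.png');where()
P=cloud(s,im); m=mask(im,'red')>0; u=P[...,:2]@RX; v=P[...,:2]@RY; z=P[...,2]
k=m&(u<.515)&(abs(z-.078)<.006); print(k.sum(),[np.percentile(a[k],[2,98]).round(4) for a in (u,v,z)])
E
```

```text
uvz 0.4924 0.1762 0.1439 F uvz 0.1 0.0 0.3 w 0.071 t 33.78 j [-0.02  0.41 -0.46  1.89  0.23  0.9  -2.24]
834 [array([0.483 , 0.5059]), array([0.1643, 0.1862]), array([0.0741, 0.0796])]
```

View pics/w18.png

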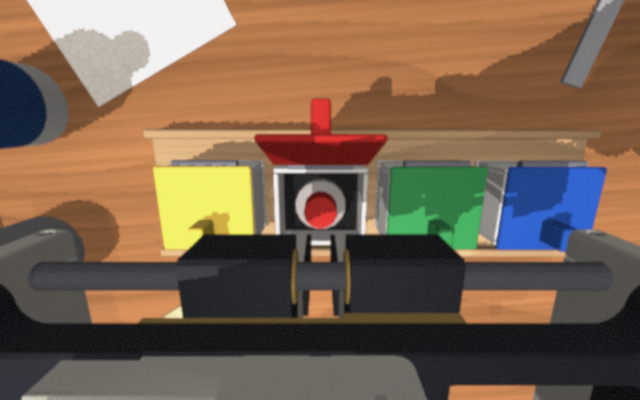

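Red puck stands upright, centred (320,207). Press it.

Emit:
step_arm:
  rows:
    - [1, 0, 0.002, 0.001, 0, 0, 0]
    - [1, 0.02, 0.002, 0.001, 0, 0, 0]
    - [1, 0.05, 0.002, 0.001, 0, 0, 0]
    - [1, 0.07, 0.002, 0.001, 0, 0, 0]
    - [1, 0.078, 0.002, 0.001, 0, 0, 0]
    - [1, 0.08, 0.002, 0.001, 0, 0, 0]
    - [1, 0.083, 0.002, 0.001, 0, 0, 0]
    - [1, 0.086, 0.002, 0.001, 0, 0, 0]
    - [1, 0.089, 0.002, 0.001, 0, 0, 0]
    - [1, 0.092, 0.002, 0.001, 0, 0, 0]
    - [1, 0.095, 0.002, 0.001, 0, 0, 0]
    - [1, 0.098, 0.002, 0.001, 0, 0, 0]

```text
clock: 34.78
position: [0.5066, 0.1385, 0.0677]
ee_rot: [1.265, 1.172, -1.263]
force: [-2.8, -0.3, 7.7]
width: 0.004
```

```bash
python3 - <<'E'
from h import *
where()
E
```

```text
uvz 0.4949 0.1758 0.0677 F uvz -2.8 -0.5 7.7 w 0.004 t 34.78 j [-0.06  0.51 -0.42  1.96  0.3   0.73 -2.3 ]
```

Emit:
step_arm:
  rows:
    - [1, 0.002, 0, 0, 0, 0, 0]
    - [1, 0.004, 0, 0, 0, 0, 0]
    - [1, 0.005, 0, 0, 0, 0, 0]
    - [1, 0.006, 0, 0, 0, 0, 0]
    - [1, 0.007, 0, 0, 0, 0, 0]
    - [1, 0.008, 0, 0, 0, 0, 0]
    - [1, 0.008, 0, 0, 0, 0, 0]

```text
clock: 35.37
position: [0.5067, 0.1386, 0.0621]
ee_rot: [1.265, 1.171, -1.262]
force: [-6.0, -2.9, 18.0]
width: 0.007
```

```bash
python3 - <<'E'
from h import *
where()
E
```

```text
uvz 0.495 0.1759 0.0621 F uvz -5.8 -3.3 18.0 w 0.007 t 35.37 j [-0.06  0.52 -0.42  1.97  0.31  0.72 -2.31]
```

One more gentle nudge, then lift and look.

Emit:
step_arm:
  rows:
    - [1, 0.001, 0, 0, 0, 0, 0]
    - [1, 0.001, 0, 0, 0, 0, 0]
    - [1, -0.03, 0, 0, 0, 0, 0]
    - [1, -0.08, 0, 0, 0, 0, 0]
    - [1, -0.13, 0, 0, 0, 0, 0]
    - [1, -0.17, 0, 0, 0, 0, 0]
    - [1, -0.17, 0, 0, 0, 0, 0]
    - [1, -0.17, 0, 0, 0, 0, 0]
    - [1, -0.17, 0, 0, 0, 0, 0]

```text
clock: 36.12
position: [0.5062, 0.138, 0.1963]
ee_rot: [1.265, 1.172, -1.263]
force: [0.0, 0.2, -0.1]
width: 0.005
```

```bash
python3 - <<'E'
from h import *
s,im=snap('wrist','w19.png');where()
P=cloud(s,im); m=mask(im,'red')>0; u=P[...,:2]@RX; v=P[...,:2]@RY; z=P[...,2]
k=m&(u<.512)&(abs(v-.1756)<.03)&(z<.09); print(k.sum(),[np.percentile(a[k],[2,50,98]).round(4) for a in (u,v,z)])
plan(W(.60,.1756,.105),down())
E
```

```text
uvz 0.494 0.1752 0.1955 F uvz -0.8 -0.2 0.3 w 0.01 t 36.17 j [ 0.01  0.35 -0.48  1.83  0.19  1.01 -2.2 ]
525 [array([0.4837, 0.4953, 0.506 ]), array([0.1642, 0.175 , 0.1863]), array([0.0519, 0.0622, 0.0637])]
from [0.5057 0.1379 0.1955] shift [0.113, 0.1325, -0.0006] turn [-0.0003, 0.0005, 0.0005] force [-0.9 -0.2  0.3] w 0.01 t 36.17
```

View pics/w19.png

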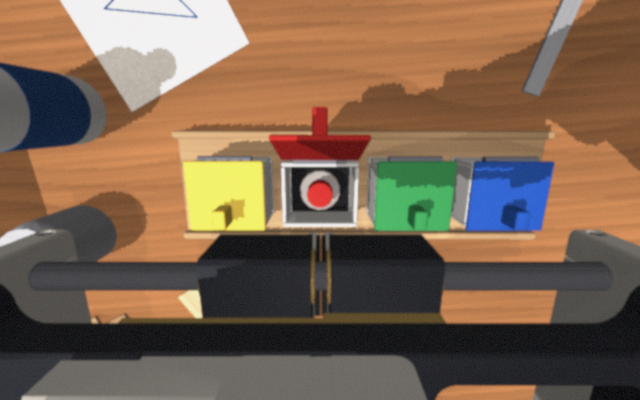

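Emit:
step_arm:
  rows:
    - [1, 0, 0.133, 0, 0, 0, 0]
    - [1, 0, 0.133, 0, 0, 0, 0]
    - [1, 0, 0.133, 0, 0, 0, 0]
    - [1, 0, 0.133, 0, 0, 0, 0]
    - [1, 0, 0.133, 0, 0, 0, 0]
    - [1, 0.05, 0.133, 0, 0, 0, 0]
    - [1, 0.1, 0.133, 0, 0, 0, 0]
    - [1, 0.112, 0.133, 0, 0, 0, 0]
    - [1, 0.112, 0.133, 0, 0, 0, 0]
    - [1, 0.112, 0.133, 0, 0, 0, 0]

```text
clock: 37.0
position: [0.6117, 0.1308, 0.1069]
ee_rot: [1.263, 1.174, -1.264]
force: [0.6, 0.5, 0.3]
width: 0.003
```

Emit:
step_arm:
  rows:
    - [1, 0, -0.015, 0, 0, 0, 0]
    - [1, 0, -0.027, 0, 0, 0, 0]
    - [1, 0, -0.036, 0, 0, 0, 0]
    - [1, 0, -0.045, 0, 0, 0, 0]
    - [1, 0, -0.054, 0, 0, 0, 0]
    - [1, 0, -0.063, 0, 0, 0, 0]
    - [1, 0, -0.069, 0, 0, 0, 0]
    - [1, 0, -0.069, 0, 0, 0, 0]

```text
clock: 37.67
position: [0.5596, 0.1356, 0.1101]
ee_rot: [1.269, 1.169, -1.257]
force: [4.4, 0.3, 4.4]
width: 0.007
```

```bash
python3 - <<'E'
from h import *
where()
E
```

```text
uvz 0.548 0.1768 0.1101 F uvz 4.3 0.6 4.4 w 0.007 t 37.67 j [-0.02  0.51 -0.43  1.81  0.28  0.87 -2.23]
```

Emit:
step_arm:
  rows:
    - [1, 0.004, -0.008, 0, 0, 0, 0]
    - [1, 0.004, -0.016, 0, 0, 0, 0]
    - [1, 0.004, -0.024, 0, 0, 0, 0]
    - [1, 0.004, -0.032, 0, 0, 0, 0]
    - [1, 0.003, -0.038, 0, 0, 0, 0]
    - [1, 0.003, -0.043, 0, 0, 0, 0]
    - [1, 0.003, -0.043, 0, 0, 0, 0]

```text
clock: 38.25
position: [0.5239, 0.137, 0.105]
ee_rot: [1.266, 1.171, -1.261]
force: [6.6, -0.3, -4.7]
width: 0.007
```

Emit:
step_arm:
  rows:
    - [1, 0, 0.008, 0, 0, 0, 0]
    - [1, -0.05, 0.008, 0, 0, 0, 0]
    - [1, -0.05, 0.008, 0, 0, 0, 0]
    - [1, -0.05, -0.038, 0, 0, 0, 0]
    - [1, -0.05, -0.038, 0, 0, 0, 0]
    - [1, -0.03, -0.038, 0, 0, 0, 0]
    - [1, -0.02, -0.038, 0, 0, 0, 0]
    - [1, -0.01, -0.038, 0, 0, 0, 0]
    - [1, -0.005, -0.038, 0, 0, 0, 0]
    - [1, 0, -0.038, 0, 0, 0, 0]
    - [1, 0.004, -0.038, 0, 0, 0, 0]
    - [1, 0.006, -0.038, 0, 0, 0, 0]

```text
clock: 39.25
position: [0.4913, 0.1395, 0.0987]
ee_rot: [1.262, 1.175, -1.266]
force: [-4.7, -0.2, 7.0]
width: 0.002
```

```bash
python3 - <<'E'
from h import *
where()
E
```

```text
uvz 0.4795 0.1757 0.0987 F uvz -4.7 -0.5 7.0 w 0.002 t 39.25 j [-0.04  0.45 -0.45  1.97  0.27  0.79 -2.29]
```

Emit:
step_arm:
  rows:
    - [1, 0.002, 0, 0, 0, 0, 0]
    - [1, 0.004, 0, 0, 0, 0, 0]
    - [1, 0.005, 0, 0, 0, 0, 0]
    - [1, 0.006, 0, 0, 0, 0, 0]
    - [1, 0.007, 0, 0, 0, 0, 0]
    - [1, 0.007, 0, 0, 0, 0, 0]

```text
clock: 39.75
position: [0.4913, 0.1397, 0.0949]
ee_rot: [1.262, 1.174, -1.266]
force: [-11.7, -2.1, 27.4]
width: 0.005
```

```bash
python3 - <<'E'
from h import *
where()
E
```

```text
uvz 0.4795 0.1759 0.0949 F uvz -11.5 -2.9 27.4 w 0.005 t 39.75 j [-0.04  0.45 -0.45  1.97  0.27  0.78 -2.29]
```

Shut. Retreat up and toward the robot, then check everything.

Emit:
step_arm:
  rows:
    - [1, -0.05, 0, 0, 0, 0, 0]
    - [1, -0.1, 0, 0, 0, 0, 0]
    - [1, -0.25, 0, 0, 0, 0, 0]
    - [1, -0.25, 0, 0, 0, 0, 0]
    - [1, -0.25, -0.1, 0.1, 0, 0, 0]
    - [1, -0.25, -0.1, 0.1, 0, 0, 0]
    - [1, -0.25, -0.1, 0.1, 0, 0, 0]
    - [1, -0.25, -0.1, 0.1, 0, 0, 0]
    - [1, -0.25, -0.1, 0.1, 0, 0, 0]
    - [1, -0.25, -0.1, 0.1, 0, 0, 0]
    - [1, -0.25, -0.1, 0.1, 0, 0, 0]

```text
clock: 40.67
position: [0.4073, 0.0661, 0.2932]
ee_rot: [1.263, 1.174, -1.264]
force: [0.3, -0.6, 0.8]
width: 0.007
```

```bash
python3 - <<'E'
from h import *
s,im=snap('wrist','w20.png');where(); caps(s,im); s,im=snap('top','t20.png'); s2,im2=snap('scene','s20.png')
a=load('top0.png')['pixels'].astype(int); b=load('t20.png')['pixels'].astype(int)
d=(abs(a-b).max(2)>60).astype(np.uint8); k,l,st,c=cv2.connectedComponentsWithStats(d); print([st[i].tolist() for i in range(1,k) if st[i,4]>20])
E
```

```text
uvz 0.4012 0.0963 0.2931 F uvz 0.4 0.8 0.8 w 0.006 t 40.72 j [ 0.18  0.06 -0.49  1.91  0.03  1.18 -1.96]
yellow slope [ 0.003 -0.001] 3220 cen [0.5124 0.2275] u [0.4622 0.5259] v [0.2299 0.3001] z [0.07   0.0737] fin [0.4962 0.2272 0.0945] 0.0976
red slope [ 0.004 -0.001] 3257 cen [0.5063 0.1377] u [0.4634 0.5259] v [0.1401 0.21  ] z [0.07   0.0737] fin [0.4896 0.1383 0.095 ] 0.0978
green slope [0.001 0.   ] 3219 cen [0.4997 0.0484] u [0.4635 0.5259] v [0.0512 0.1198] z [0.0701 0.0737] fin [0.483  0.0495 0.0956] 0.0979
blue slope [0.004 0.   ] 3092 cen [ 0.4931 -0.0409] u [0.4636 0.5259] v [-0.0379  0.0297] z [0.07   0.0737] fin [ 0.4763 -0.0391  0.0949] 0.098
[[439, 224, 13, 14, 61], [247, 264, 97, 124, 6094], [414, 271, 10, 9, 70], [600, 282, 4, 26, 56], [615, 284, 5, 27, 55], [633, 286, 5, 29, 72], [621, 379, 8, 21, 133], [606, 385, 7, 15, 80], [280, 389, 15, 11, 90], [561, 392, 37, 8, 170]]
```

View pics/w20.png

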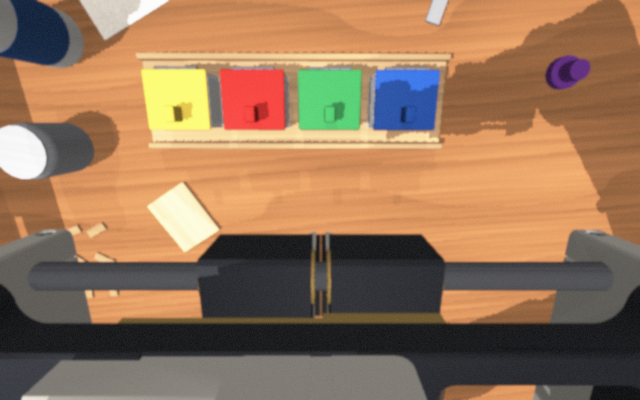

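View pics/s20.png

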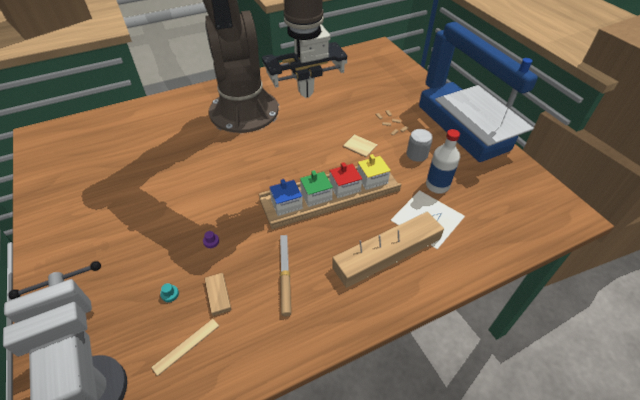

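View pics/t20.png

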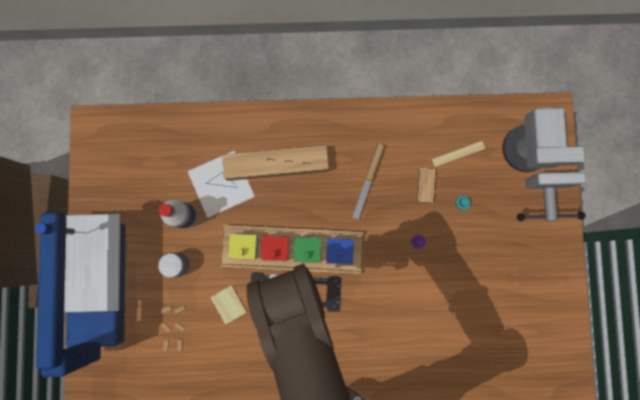

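All four caps lie flat (slope about 0, top at z ≈ 0.071). The bystanders are unmoved, and no listed pucks are left on the bench. Handing in.

```bash
python3 -c "
from cell import arm; print(arm.sign_off())"
```

```text
the job is handed in; nothing more can be done
None
```

The job is done and handed in at about 41 s. Only the green and red pucks were out. I opened each one's cap, set the puck upright, pressed it home by its knob, and then shut that cap. The blue and yellow caps had started ajar, so I pressed those shut too. The red puck was knocked about 3 cm aside during the run, so I located it again before gripping it.

**Pucks:** both knob tops read 62 mm, which is 4 mm below the rim and fully home. I gripped at 15 N. The largest readings were about 25 N when pressing a stone and 36 N when pressing a cap, though force was only read at the end of each move.

**Caps and bench:** all four caps read flat, with their tops at about 71 mm, which is fully shut. Comparing the top view before and after, only the two pucks, the arm and its shadow changed; the bystanders and the purple and turquoise look-alikes stayed put. None of my last checks failed or disagreed.

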